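Fetch the ring gauge from behind the bench stores

ROBOT

A 6-joint arm with a two-finger parallel gripper is mounted at the origin on a cart in front of the work surface, level with it; the furniture and walls round the work are solid. World frame = base frame: x ahead of the robot, y to its left, z up, the work surface at z = 0. Lengths are in mm, angles in degrees, forces in N, time in s.
With the tool pointing down it reaches from about 300 to 850 mm from the base axis. Payload 4.2 kg.
Tool frame: the origin (TCP) lies midway between the tips of the shut fingers; the grasp point (between the pads) lies 19 mm behind it; x points along the fingers, y is the direction in which the jaws open and shut, and the axes are right-handed (so a half turn about x gives the same grasp; the last joint's range is limited). The gripper opens to 91 mm and grips with 3 to 60 N. Pads are 32 mm wide; open, the fingers measure 118 mm over their backs; the gripper's body (76 mm by 178 mm) begins 60 mm behind the grasp point.
Start: joints at [-65.203, 18.312, 89.639, -0, 72.044, -1.146], TCP at [251.561, -517.073, 176.376] pointing down, gripper open.
Joint ranges: [-177.97, 177.97], [-48.28, 115.42], [12.27, 149.76], [-77.06, 257.06], [2.81, 150.46], [-146.56, 146.56]. Speed limits (degrees/s): [147.25, 147.25, 180, 180, 180, 180].

INTERFACE

Orientations are given as [roll, pitch, yaw] about the fixed x, y, z axes, in that order (R = Rz(yaw) Ry(pitch) Rx(roll)).
In Python, from workcell import * gives the robot as it stands.
- The arm moves only by the shell command python3 -m handwheel 'ROWS' [FORCE]. ROWS is a JSON object of lists of equal length, an entry for each row: "gripper": the closure, from 0 (fully open) to 1 (shut); "offset": the shift along the tool's x, y, z in mm, a list of three; "rot": the turn, a rotation vector about the tool's x, y, z in degrees, a list of three. A call has 1 to 5 rows; each row is the pose to reach, as a shift and turn from the pose commanded when the call began, along the tool's axes at that moment; what a row does not reach only later rows make up. A row lasts 1/12 s, in which the tool goes at most 41.7 mm and 7.16 degrees, less where a joint would pass 70% of its speed; a pose out of reach is approached as far as the arm can. A call with a gripper value outside its range is refused whole. The fingers move at their own pace and stop on an object; FORCE is the grip in N (left out, the last holds). Time passes only in rows, so rows that repeat a pose let the fingers close. It gives the time, the measured TCP pose, the force and the opening at its end, in the units of the state.
- state(): the state, without advancing time (a new reading comes with each control period).
- grab_frame(name): name is "scene" or "top" or "wrist"; returns the picture (400x640x3 uint8, red, green, blue); there is no depth.
- camera_params(name): a dict with "fx", "fy", "cx", "cy" (pixels), "k1" (the pictures are not rectified: a ray, as slopes to the right and down, at radius r is drawn at 1 + k1 r^2 times it, then the intrinsics apply), "position" and "attitude" of the camera in the world; the wrist camera has in their place "hand_eye" (4x4, takes a point from camera to tool coordinates, whose origin is the TCP and whose axes are the tool frame's). Camera axes: x right, y up, looking along -z (the intrinsics and any distortion apply to the point x, -y, -z); pixel columns grow to the right and rows downward; lengths in mm; the calibration is good to about 2 mm. A picture is of the moment at which its call begins: read the wrist's pose just before it. camera_params takes no time and is no camera call.
- job_done(): hands the job in, once; it reports no verdict.
The state is a dict: "time_s": time; "qpos": joint angles; "qvel": joint speeds; "effort": joint torques, N m; "ee_pos": TCP position; "ee_rot": TCP orientation; "force": force on the tool from outside, world axes, zero at the start; "torque": the same for the moment, N m; "gripper_width": finger opening in mm.
Only numpy, scipy, OpenCV 4.12 (cv2) and the standard library are available. Lean on these libraries where they do the work, as an engineer would, in place of code of your own. Each camera call takes 0.05 s, during which the arm holds its last target.

TASK

The steel ring gauge lies at the back of the small wooden tray, hemmed in by the glue bottle, the pin jar and the mandrel. Without disturbing the ring, first move all three upright onto the blue mat; with them standing there, lay the ring gauge flat in the middle of the round surface plate; then put the bottle, jar and mandrel back upright in the tray, each in the very place it came from. Do not tip any of the three over.

Things in the scene. Friction and masses are not known exactly. Their poses are not given: they have to be found in the camera images.
- ring_gauge: pale steel ring gauge lying flat in the tray (a like one far to the right of the bench is not meant), outer diameter 44 mm, 14 mm high (its small bore is not usable: grip it by the outside); origin at the centre of its underside, z up
- glue_bottle: the white glue bottle standing in the tray (a like one by the cabinet is not meant), with orange cap and nozzle: round body 44 mm diameter up to 102 mm height, cap 26 mm diameter from 102 to 121 mm, pointed nozzle (12 mm) on to 148 mm; 0.14 kg. Too tall for most grippers to hold round its body, so grip it by the cap, fingertips just above the shoulder (104 mm). Origin at the centre of its underside, z up
- pin_jar: standing clear round jar with teal lid: 54 mm diameter glass up to 62 mm, lid 56 mm diameter from 62 to 74 mm; 0.16 kg; solid. Origin at the centre of its underside, z up
- mandrel: pale steel mandrel standing on its round flange: flange 23 mm diameter and 11 mm high, above it a 12 mm diameter shaft up to 75 mm height; 0.07 kg. Origin at the centre of its underside, z up
- tray: fixed shallow wooden tray; its floor is 6 mm above the bench. Origin on the bench under the ring gauge's place at the back; its x axis points to the tray's back board (inner face at x = +28 mm, 30 mm high), y to its left. Rims 12 mm high at x = -96 and y = +-96 mm. Three dark green 60 mm discs mark the places of the bottle, jar and mandrel, at (x, y) = (0, +58), (0, -58) and (-58, 0) mm, within a few mm; which thing stands on which disc differs from start to start
- side_mat: fixed blue rubber mat, the side area: 210 mm along its x, 90 mm along its y, 3 mm thick; origin at the centre of its underside, on the bench. It lies to the left or the right of the tray, the surface plate on the other side
- surface_plate: fixed round dark steel surface plate, 90 mm diameter, 22 mm high, with a thin yellow 55 mm ring marked round its centre; origin at the centre of its underside
- plate_top (a point): centre of the surface plate's flat top, 22 mm above the bench
Not all that is in view belongs to the job. Of the things like the glue_bottle, leave any that is pink or turquoise; of the rest the larger one is meant.

How it is judged (in metres and radians):
On the way, in this order (a step that is already met when the one before it is completed fails the run):
1. bottle, jar and mandrel all stand upright and released on the blue mat, the ring gauge still lying at its place (within 20 mm) (x of glue_bottle in the frame of side_mat between -0.105 and 0.105 m and y of glue_bottle in the frame of side_mat between -0.045 and 0.045 m and z of each of glue_bottle, pin_jar, mandrel in the frame of side_mat below 0.01 m and angle between each of glue_bottle, pin_jar, mandrel's own z axis and vertical below 0.15 rad and linear speed of each of glue_bottle, pin_jar, mandrel below 0.02 m/s and contact force between each of glue_bottle, pin_jar, mandrel and the fingers below 0.1 N and x of pin_jar in the frame of side_mat between -0.105 and 0.105 m and y of pin_jar in the frame of side_mat between -0.045 and 0.045 m and x of mandrel in the frame of side_mat between -0.105 and 0.105 m and y of mandrel in the frame of side_mat between -0.045 and 0.045 m and distance of ring_gauge from where it was at the start of the episode below 0.02 m), for 0.2 s.
2. the ring gauge lies flat and released in the middle of the surface plate while the three still stand on the mat (x of glue_bottle in the frame of side_mat between -0.105 and 0.105 m and y of glue_bottle in the frame of side_mat between -0.045 and 0.045 m and z of each of glue_bottle, pin_jar, mandrel in the frame of side_mat below 0.01 m and angle between each of glue_bottle, pin_jar, mandrel's own z axis and vertical below 0.15 rad and linear speed of each of glue_bottle, pin_jar, mandrel, ring_gauge below 0.02 m/s and contact force between each of glue_bottle, pin_jar, mandrel, ring_gauge and the fingers below 0.1 N and x of pin_jar in the frame of side_mat between -0.105 and 0.105 m and y of pin_jar in the frame of side_mat between -0.045 and 0.045 m and x of mandrel in the frame of side_mat between -0.105 and 0.105 m and y of mandrel in the frame of side_mat between -0.045 and 0.045 m and horizontal distance between ring_gauge and plate_top below 0.012 m and z of ring_gauge in the frame of plate_top between -0.004 and 0.004 m and angle between ring_gauge's own z axis and vertical below 0.1 rad), for 0.2 s.
At the end, for the whole second after the job is handed in: The ring gauge lies flat on the surface plate within 12 mm of its centre; glue bottle, pin jar and mandrel each stand upright in the tray within 15 mm of where each stood at the start; all released and at rest (horizontal distance between ring_gauge and plate_top below 0.012 m and z of ring_gauge in the frame of plate_top between -0.004 and 0.004 m and angle between ring_gauge's own z axis and vertical below 0.1 rad and linear speed of each of ring_gauge, glue_bottle, pin_jar, mandrel below 0.02 m/s and contact force between each of ring_gauge, glue_bottle, pin_jar, mandrel and the fingers below 0.1 N and distance of each of glue_bottle, pin_jar, mandrel from where it was at the start of the episode below 0.015 m and angle between each of glue_bottle, pin_jar, mandrel's own z axis and vertical below 0.15 rad); the robot touches nothing.
It fails at once if the glue bottle is tipped over (beyond about 35 degrees) (angle between glue_bottle's own z axis and vertical above 0.6 rad).
It fails at once if the pin jar is tipped over (beyond about 35 degrees) (angle between pin_jar's own z axis and vertical above 0.6 rad).
It fails at once if the mandrel is tipped over (beyond about 35 degrees) (angle between mandrel's own z axis and vertical above 0.6 rad).
It also fails if it takes over 141 s, if anything falls off the work surface, if the arm or the gripper's body presses on something with over 40 N, if the wrist force passes 120 N, or if a joint passes its speed limit or range.

## Working session

There is one attempt and no reset: what is moved stays moved. The work goes in short steps, Python scripts to look and compute and a shell command to move; the robot and the scene stay as the last step left them, time stands still between calls to the robot, and variables do not carry over. Pictures are saved under pics/ and viewed, and the job is handed in when it is done.

```bash
ls; mkdir -p pics
python3 - <<'E'
from workcell import *
import cv2
s=state();print(s)
for n in ("scene","top"):
    cv2.imwrite(f"pics/{n}0.png",cv2.cvtColor(grab_frame(n),cv2.COLOR_RGB2BGR)); print(camera_params(n))
print(camera_params("wrist"))
E
```

```text
pics
{'time_s': 0.0, 'qpos': array([-6.52042731e+01,  1.83506023e+01,  8.97062549e+01,  7.89275133e-04,
        7.20404709e+01, -1.14780750e+00]), 'qvel': array([-0.00634417, -0.01135397, -0.09821927, -0.03463539, -0.03272544,
       -0.04418326]), 'effort': array([ 5.72600629e-05, -4.12460017e+01, -2.31975228e+01,  7.25376187e-02,
        4.58237983e-02, -1.59718229e-04]), 'ee_pos': array([ 251.31108609, -516.5607591 ,  175.53174128]), 'ee_rot': array([-91.5895508 ,  89.9026689 , 114.35373962]), 'force': array([-0.57711505, -0.02445207,  0.08286313]), 'torque': array([0.02841463, 0.02885598, 0.01580844]), 'gripper_width': 91.48547227619105}
{'fx': 396.75721209225156, 'fy': 396.75721209225156, 'cx': 322.56318360159673, 'cy': 200.16758442683135, 'k1': -0.04077734191990142, 'position': array([182.73833881, 496.87887941, 425.52646857]), 'attitude': array([  63.84855799,    0.85799729, -151.23426821])}
{'fx': 367.7050150967185, 'fy': 367.7050150967185, 'cx': 315.9750533546948, 'cy': 200.66740512974042, 'k1': -0.023550720739109757, 'position': array([ 504.92088377, -176.76043584,  904.32200624]), 'attitude': array([  4.9375315 ,  -0.92551035, -89.88252652])}
{'fx': 283.45294520302934, 'fy': 283.45294520302934, 'cx': 316.504513560085, 'cy': 199.22082071660853, 'k1': -0.00533994656201412, 'hand_eye': array([[-7.76852991e-04,  2.91784492e-01, -9.56483772e-01,
        -2.09385480e+02],
       [ 9.99999199e-01, -7.29449961e-04, -1.03472174e-03,
        -1.72018676e+00],
       [-9.99622808e-04, -9.56483810e-01, -2.91783692e-01,
        -8.45054716e+01],
       [ 0.00000000e+00,  0.00000000e+00,  0.00000000e+00,
         1.00000000e+00]])}
```

View pics/scene0.png

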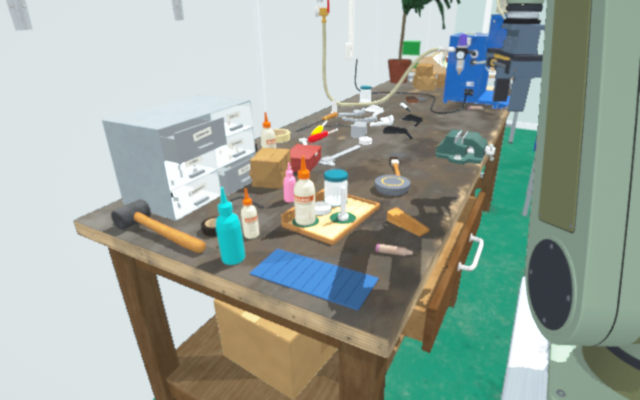

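View pics/top0.png

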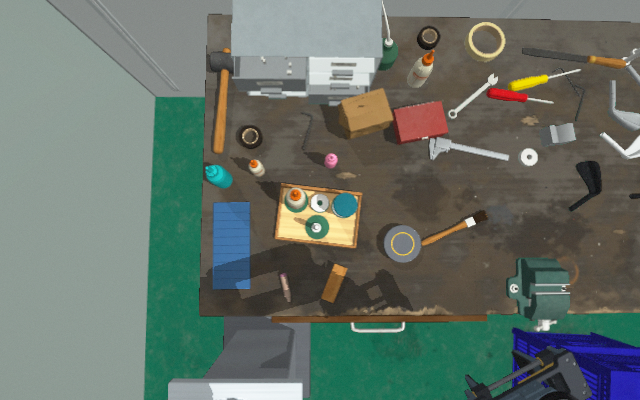

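```bash
cat > h.py <<'E'
from workcell import *
import numpy as np, cv2
from scipy.spatial.transform import Rotation as R
def cam(n,st=None):
    p=camera_params(n)
    if n=="wrist":
        s=st or state(); Rt=R.from_euler('xyz',s['ee_rot'],degrees=True).as_matrix()
        H=np.array(p['hand_eye']); return p,Rt@H[:3,:3],Rt@H[:3,3]+s['ee_pos']
    return p,R.from_euler('xyz',p['attitude'],degrees=True).as_matrix(),np.array(p['position'])
def ray(c,u,v):
    p,Rm,t=c
    d=np.array([(u-p['cx'])/p['fx'],(v-p['cy'])/p['fy']]); m=d.copy()
    for _ in range(20): m=d/(1+p['k1']*(m@m))
    return t,Rm@np.array([m[0],-m[1],-1])
def onz(c,u,v,z):
    o,d=ray(c,u,v); return o+d*(z-o[2])/d[2]
def proj(c,P):
    p,Rm,t=c; q=Rm.T@(np.array(P)-t); m=np.array([q[0],-q[1]])/-q[2]; m=m*(1+p['k1']*(m@m))
    return m*[p['fx'],p['fy']]+[p['cx'],p['cy']]
def save(img,name): cv2.imwrite(f'pics/{name}.png',cv2.cvtColor(img,cv2.COLOR_RGB2BGR))
E
python3 - <<'E'
from h import *
im=cv2.imread('pics/top0.png'); cv2.imwrite('pics/top0c.png',cv2.resize(im[145:305,200:430],None,fx=3.4,fy=3.4,interpolation=cv2.INTER_CUBIC))
im=cv2.imread('pics/scene0.png'); cv2.imwrite('pics/scene0c.png',cv2.resize(im[130:310,200:430],None,fx=3.3,fy=3.3,interpolation=cv2.INTER_CUBIC))
E
```

```text
(no output)
```

View pics/top0c.png

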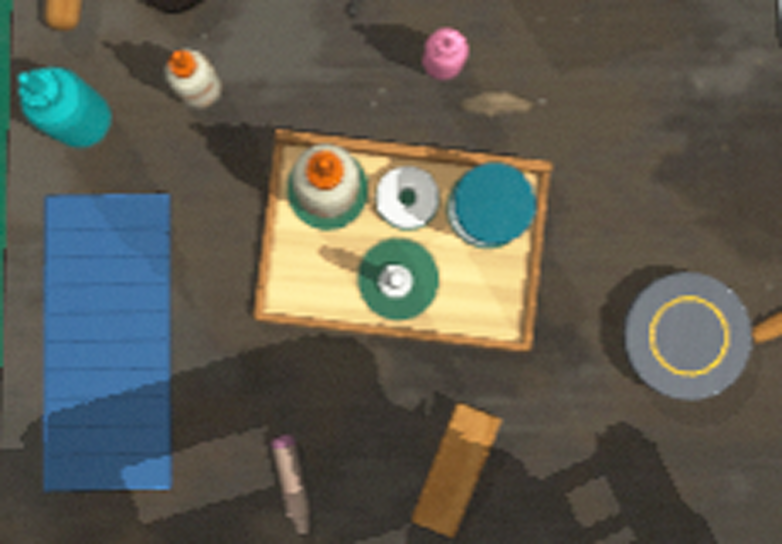

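View pics/scene0c.png

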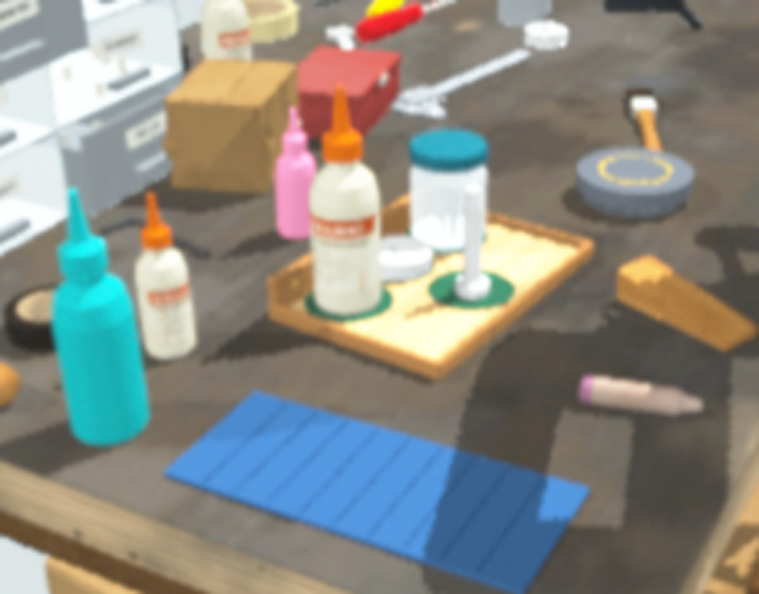

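Run:
```python
from h import *
im=cv2.cvtColor(cv2.imread('pics/top0.png'),cv2.COLOR_BGR2HSV)
ct=cam('top')
def blob(name,lo,hi,box,z):
    u0,v0,u1,v1=box; m=cv2.inRange(im[v0:v1,u0:u1],lo,hi)
    n,l,s,c=cv2.connectedComponentsWithStats(m); i=1+np.argmax(s[1:,4])
    cs,_=cv2.findContours((l==i).astype(np.uint8),cv2.RETR_EXTERNAL,cv2.CHAIN_APPROX_NONE)
    r=cv2.minEnclosingCircle(cs[0]); cc=np.array(r[0])+[u0,v0]
    print(name,'px',np.round(c[i]+[u0,v0],1),'enc',np.round(cc,1),round(r[1],1),s[i,4],'xyz',np.round(onz(ct,*cc,z),1),np.round(onz(ct,*(c[i]+[u0,v0]),z),1))
    return cs[0].reshape(-1,2)+[u0,v0]
blob('jar lid',(85,100,60),(105,255,255),(325,185,365,225),80)
blob('cap',(2,170,150),(14,255,255),(280,180,315,215),127)
blob('ring',(0,0,110),(179,40,255),(308,190,332,214),20)
blob('mand',(0,0,140),(179,40,255),(305,215,330,240),81)
blob('plate mark',(20,100,120),(32,255,255),(380,220,425,265),22)
m=blob('mat',(100,100,60),(125,255,255),(205,190,260,300),3)
q=cv2.boxPoints(cv2.minAreaRect(m)); print(np.round([onz(ct,*p,3) for p in q],1))
for n,p,z in [('nozzle tip',(324,168),154),('trayFL',(257,319),12),('FR',(530,349),12),('BL',(278,128),30),('BR',(551,160),30),('ringhand',(406,197),20),('plate',(689,336),22),('disc front',(398,280),6),('mandtop',(396,278),81)]:
    print(n,np.round(onz(ct,200+p[0]/3.4,145+p[1]/3.4,z),1))
```

```text
jar lid px [344.9 204.4] enc [344.7 204.5] 12.0 435 xyz [ 567.8 -254.6   80. ] [ 568. -255.   80.]
cap px [295.3 194.8] enc [295.  194.9] 5.2 79 xyz [ 584.4 -144.6  127. ] [ 584.5 -145.2  127. ]
ring px [319.3 202.6] enc [319.3 202.6] 9.4 252 xyz [ 576.7 -198.9   20. ] [ 576.7 -199.    20. ]
mand px [316.  227.3] enc [315.9 227.4] 4.9 70 xyz [ 516.1 -189.8   81. ] [ 516.4 -190.2   81. ]
plate mark px [401.8 243.2] enc [402.2 243.4] 11.7 102 xyz [ 479.  -397.8   22. ] [ 479.5 -397.    22. ]
mat px [231.  245.1] enc [231.  245.5] 47.1 3217 xyz [472.8  15.1   3. ] [473.8  15.1   3. ]
[[578.7  61.5   3. ]
 [579.  -26.8   3. ]
 [368.7 -30.3   3. ]
 [368.5  56.3   3. ]]
nozzle tip [ 582.5 -146.3  154. ]
trayFL [489.4 -93.8  12. ]
FR [ 468.5 -287.7   12. ]
BL [ 623.5 -108.7   30. ]
BR [ 601.6 -301.2   30. ]
ringhand [ 575.9 -199.2   20. ]
plate [ 478.  -398.9   22. ]
disc front [ 517.3 -193.9    6. ]
mandtop [ 517.6 -191.1   81. ]
```

```bash
cat >> h.py <<'E'
def goto(P,yaw=None,st=None):
    """P target TCP world, yaw = world angle of tool y (deg); tool x straight down"""
    s=st or state(); M=R.from_euler('xyz',s['ee_rot'],degrees=True).as_matrix()
    off=M.T@(np.array(P,float)-s['ee_pos'])
    out=[np.round(off,1).tolist()]
    if yaw is not None:
        a=np.radians(yaw); x=np.array([0,0,-1.]); y=np.array([np.cos(a),np.sin(a),0]); T=np.c_[x,y,np.cross(x,y)]
        out.append(np.round(R.from_matrix(M.T@T).as_rotvec(degrees=True),2).tolist())
    print('->',P,'t',round(s['time_s'],2),'off,rot',out)
E
python3 - <<'E'
from h import *
s=state();M=R.from_euler('xyz',s['ee_rot'],degrees=True).as_matrix();print(M.round(3))
a=np.degrees(np.arctan2(M[1,1],M[0,1]));print('yaw of tool y',a)
goto((520,-290,330),83.8);goto((520,-290,330),83.8-180)
E
```

```text
[[-0.001  0.437 -0.899]
 [ 0.001 -0.899 -0.437]
 [-1.    -0.002 -0.   ]]
yaw of tool y -64.05891955154382
-> (520, -290, 330) t 0.1 off,rot [[-154.2, -86.5, -340.8], [-147.86, -0.12, 0.03]]
-> (520, -290, 330) t 0.1 off,rot [[-154.2, -86.5, -340.8], [32.14, 0.02, 0.09]]
```

```bash
python3 -m handwheel '{"gripper":[0,0,0,0,0],"offset":[[-30,0,0],[-60,0,0],[-90,0,0],[-120,0,0],[-154,0,0]],"rot":[[6.5,0,0],[13,0,0],[19.5,0,0],[26,0,0],[32.1,0,0]]}'
python3 - <<'E'
from h import *
goto((520,-290,330),-96.2)
E
```

```text
time_s: 0.52
ee_pos: [251.2, -516.3, 330.7]
ee_rot: [-58.6, 89.9, 114.9]
force: [0.3, -0.1, 0.2]
gripper_width: 91.5
-> (520, -290, 330) t 0.52 off,rot [[0.9, -255.1, -241.6], [-0.27, 0.08, 0.13]]
```

```bash
python3 -m handwheel '{"gripper":[0,0,0,0,0],"offset":[[0,-25,-24],[0,-50,-48],[0,-75,-72],[0,-100,-96],[0,-125,-120]],"rot":[[0,0,0],[0,0,0],[0,0,0],[0,0,0],[0,0,0]]}'; python3 -m handwheel '{"gripper":[0,0,0,0,0],"offset":[[0,-25,-24],[0,-50,-48],[0,-75,-72],[0,-100,-96],[0,-130,-122]],"rot":[[0,0,0],[0,0,0],[0,0,0],[0,0,0],[0,0,0]]}'; python3 -m handwheel '{"gripper":[0,0],"offset":[[0,0,0],[0,0,0]],"rot":[[0,0,0],[0,0,0]]}';python3 - <<'E'
from h import *
goto((520,-290,330),-96.2)
save(grab_frame('wrist'),'w1')
E
```

```text
time_s: 0.93
ee_pos: [385.0, -404.4, 330.0]
ee_rot: [-38.6, 90.0, 135.2]
force: [0.3, -0.0, 0.4]
gripper_width: 91.2
time_s: 1.35
ee_pos: [520.1, -288.7, 329.9]
ee_rot: [20.2, 89.9, -166.0]
force: [0.7, -0.6, 0.9]
gripper_width: 91.2
time_s: 1.52
ee_pos: [520.5, -288.0, 329.4]
ee_rot: [-13.0, 89.9, 161.1]
force: [-0.1, -0.2, -0.5]
gripper_width: 91.3
-> (520, -290, 330) t 1.52 off,rot [[-0.6, 2.0, 0.3], [0.25, 0.1, 0.02]]
```

View pics/w1.png

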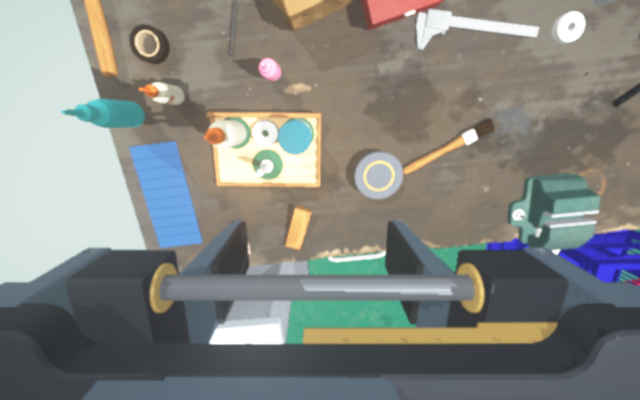

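Run:
```python
from h import *
goto((450,-195,230))
```

```text
-> (450, -195, 230) t 1.57 off,rot [[99.8, -86.2, 78.9]]
```

```bash
python3 -m handwheel '{"gripper":[0,0,0,0,0],"offset":[[0,-28,26],[15,-56,52],[40,-86,79],[70,-86,79],[100,-86,79]],"rot":[[0,0,0],[0,0,0],[0,0,0],[0,0,0],[0,0,0]]}'; python3 -m handwheel '{"gripper":[0,0],"offset":[[0,0,0],[0,0,0]],"rot":[[0,0,0],[0,0,0]]}';python3 - <<'E'
from h import *
c=cam('wrist'); np.save('w2c.npy',np.r_[c[1].ravel(),c[2]])
goto((450,-195,230),-96.2)
im=grab_frame('wrist');save(im,'w2'); save(cv2.resize(im[0:250,120:520],None,fx=2,fy=2,interpolation=cv2.INTER_CUBIC),'w2c')
E
```

```text
time_s: 1.98
ee_pos: [447.8, -195.1, 230.5]
ee_rot: [153.3, 89.9, -32.9]
force: [0.9, -0.2, 0.0]
gripper_width: 91.1
time_s: 2.15
ee_pos: [448.8, -196.2, 230.1]
ee_rot: [-7.1, 89.9, 166.6]
force: [0.4, -0.6, 0.4]
gripper_width: 91.2
-> (450, -195, 230) t 2.15 off,rot [[0.1, -1.3, -1.0], [-0.06, 0.13, 0.02]]
```

View pics/w2c.png

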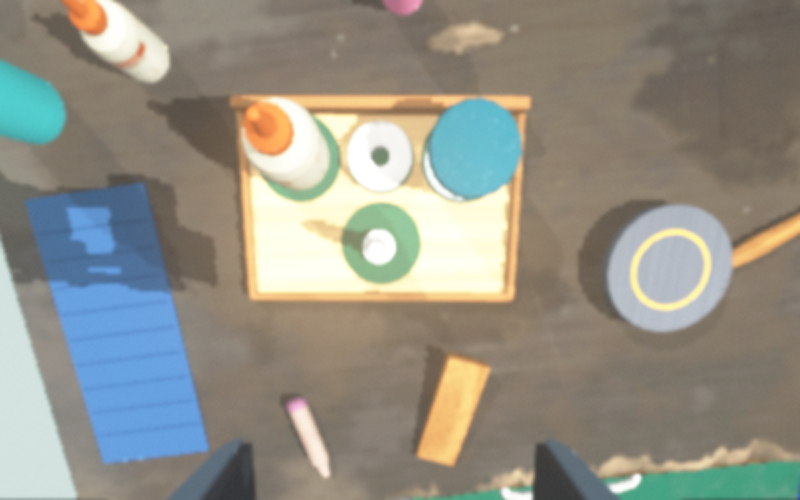

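The crop shows the tray with the bottle at left (crop 270,130), ring (380,157), jar (472,148) and mandrel (379,247). White-and-orange bottles: tray one (297,200 in top), small one (257,167), one by the cabinet (422,70). The tray one is meant, being the larger and standing in the tray.

Run:
```python
from h import *
a=np.load('w2c.npy'); c=(camera_params('wrist'),a[:9].reshape(3,3),a[9:])
im=cv2.cvtColor(cv2.imread('pics/w2.png'),cv2.COLOR_BGR2HSV)
ct=cam('top')
def blob(name,lo,hi,box,z):
    u0,v0,u1,v1=box; m=cv2.inRange(im[v0:v1,u0:u1],lo,hi)
    n,l,s,cc=cv2.connectedComponentsWithStats(m); i=1+np.argmax(s[1:,4])
    cs,_=cv2.findContours((l==i).astype(np.uint8),cv2.RETR_EXTERNAL,cv2.CHAIN_APPROX_NONE)
    r=cv2.minEnclosingCircle(cs[0]); e=np.array(r[0])+[u0,v0]
    print(name,np.round(e,1),round(r[1],1),s[i,4],'enc',np.round(onz(c,*e,z),1)[:2],'cen',np.round(onz(c,*(cc[i]+[u0,v0]),z),1)[:2])
    return cs[0].reshape(-1,2)+[u0,v0]
blob('lid',(85,100,60),(105,255,255),(325,40,390,110),80)
blob('cap',(2,170,150),(14,255,255),(235,40,275,85),127)
blob('ring',(0,0,100),(179,40,255),(290,57,330,100),20)
blob('mand',(0,0,140),(179,40,255),(295,110,325,140),75)
blob('mark',(20,100,120),(32,255,255),(425,105,490,165),22)
blob('disc',(60,80,40),(85,255,255),(285,95,335,145),6)
m=blob('mat',(100,100,60),(125,255,255),(125,80,235,240),3)
print(np.round([onz(c,*p,3) for p in cv2.boxPoints(cv2.minAreaRect(m))],1))
f=lambda n,x,y,z: print(n,np.round(onz(c,120+x/2,y/2,z),1))
f('mandtop',376,239,81);f('tip',254,111,154);f('captop',266,120,127);f('plate',669,268,22);f('lid',474,147,80)
f('BL',231,97,30);f('BR',530,97,30);f('FL',250,300,12);f('FR',514,300,12)
f('discB',302,155,6);f('teal base',30,112,0);f('teal right',65,112,20)
```

```text
lid [356.9  73.2] 23.6 1613 enc [ 570.7 -254.9] cen [ 570.6 -255.3]
cap [249.5  62.1] 7.7 129 enc [ 587.6 -141.6] cen [ 586.9 -142.6]
ring [309.5  84.6] 24.2 1118 enc [ 569.6 -197.7] cen [ 573.7 -197.4]
mand [308.7 122.8] 9.3 261 enc [ 520.9 -192.3] cen [ 520.8 -192.5]Traceback (most recent call last):
  File "<stdin>", line 16, in <module>
  File "<stdin>", line 7, in blob
    return _wrapfunc(a, 'argmax', axis=axis, out=out, **kwds)
    return bound(*args, **kwds)
ValueError: attempt to get argmax of an empty sequence
```

Run:
```python
from h import *
a=np.load('w2c.npy'); c=(camera_params('wrist'),a[:9].reshape(3,3),a[9:])
im=cv2.cvtColor(cv2.imread('pics/w2.png'),cv2.COLOR_BGR2HSV)
f=lambda n,x,y,z: print(n,np.round(onz(c,120+x/2,y/2,z),1))
f('mandtop',376,239,81);f('tip',254,111,154);f('captop',266,120,127);f('plate',669,268,22);f('mark',671,270,22);f('lid',474,147,80);f('ring',380,157,20)
f('BL',231,97,30);f('BR',530,97,30);f('FL',250,300,12);f('FR',514,300,12)
f('discF',381,243,6);f('teal base',30,112,0);f('teal right',65,112,20)
for p in [(28,200),(145,184),(207,452),(104,464)]: f('mat',*p,3)
```

```text
mandtop [ 525.1 -192.1   81. ]
tip [ 588.5 -145.5  154. ]
captop [ 589.1 -145.4  127. ]
plate [ 481.2 -397.8   22. ]
mark [ 479.6 -399.3   22. ]
lid [ 570.3 -255.    80. ]
ring [ 577.3 -199.3   20. ]
BL [ 622.7 -107.2   30. ]
BR [ 601.7 -300.5   30. ]
FL [490.2 -91.1  12. ]
FR [ 468.8 -287.6   12. ]
discF [ 520.3 -193.1    6. ]
teal base [635.5  42.4   0. ]
teal right [628.2   7.8  20. ]
mat [578.3  59.1   3. ]
mat [579.6 -28.3   3. ]
mat [369.7 -30.5   3. ]
mat [368.4  57.4   3. ]
```

Run:
```python
from h import *
goto((586,-145.3,230),-96.2);goto((586,-145.3,111),-96.2)
```

```text
-> (586, -145.3, 230) t 2.2 off,rot [[1.7, -66.0, -129.2], [-0.05, -0.08, -0.05]]
-> (586, -145.3, 111) t 2.2 off,rot [[120.7, -66.1, -129.0], [-0.05, -0.08, -0.05]]
```

```bash
python3 -m handwheel '{"gripper":[0,0,0,0,0],"offset":[[0,-14,-27],[0,-28,-54],[0,-42,-81],[0,-56,-108],[1,-66,-129]],"rot":[[0,0,0],[0,0,0],[0,0,0],[0,0,0],[0,0,0]]}' 20; python3 -m handwheel '{"gripper":[0,0],"offset":[[0,0,0],[0,0,0]],"rot":[[0,0,0],[0,0,0]]}';python3 - <<'E'
from h import *
goto((586,-145.3,111),-96.2)
im=grab_frame('wrist');save(im,'w3')
E
```

```text
time_s: 2.62
ee_pos: [589.3, -144.1, 232.0]
ee_rot: [173.9, 89.7, -12.3]
force: [-0.4, -0.2, 1.2]
gripper_width: 91.5
time_s: 2.78
ee_pos: [587.4, -144.4, 230.7]
ee_rot: [160.9, 89.9, -25.2]
force: [-0.1, -0.0, -0.2]
gripper_width: 91.5
-> (586, -145.3, 111) t 2.78 off,rot [[119.7, 0.9, 1.5], [0.07, -0.14, -0.05]]
```

View pics/w3.png

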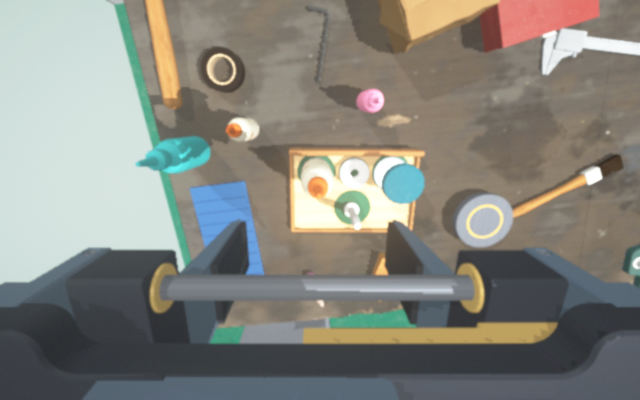

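```bash
python3 -m handwheel '{"gripper":[0,0,0,0,0],"offset":[[24,1,1],[48,1,1],[72,1,1],[96,1,1],[119,1,1]],"rot":[[0,0,0],[0,0,0],[0,0,0],[0,0,0],[0,0,0]]}' 20; python3 -m handwheel '{"gripper":[0,0],"offset":[[0,0,0],[0,0,0]],"rot":[[0,0,0],[0,0,0]]}';python3 - <<'E'
from h import *
goto((586,-145.3,111),-96.2)
im=grab_frame('wrist');save(im,'w4')
im=grab_frame('scene');save(cv2.resize(im[100:300,200:440],None,fx=3,fy=3),'s4')
E
```

```text
time_s: 3.25
ee_pos: [583.9, -145.9, 110.9]
ee_rot: [159.0, 89.9, -27.2]
force: [0.4, 1.0, -0.7]
gripper_width: 91.5
time_s: 3.42
ee_pos: [583.6, -145.4, 110.8]
ee_rot: [9.7, 89.9, -176.5]
force: [-0.3, -0.4, 0.1]
gripper_width: 91.0
-> (586, -145.3, 111) t 3.42 off,rot [[-0.2, -0.4, -2.4], [-0.03, 0.05, -0.01]]
```

View pics/w4.png

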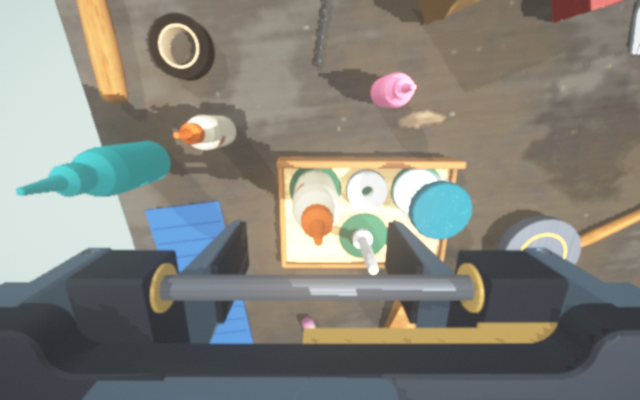

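View pics/s4.png

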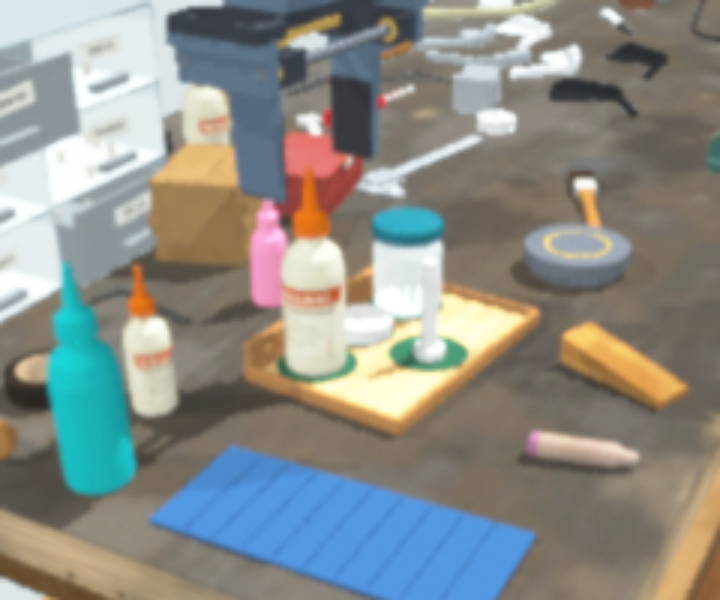

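Run:
```python
from h import *
s=state();print(s['ee_pos'])
for n in('scene','top'):
  c=cam(n)
  for P in [s['ee_pos'],s['ee_pos']+[0,45,0],s['ee_pos']+[0,-45,0],(586,-145,127),(586,-145,6),(577,-199,20)]: 
    p=proj(c,P);print(n,P,p.round(1),'crop',((p-[200,100])*3).round())
c=cam('wrist')
for P in [s['ee_pos'],(586,-145,127),(586,-145,6),(577,-199,20)]: print(proj(c,P).round(1))
im=grab_frame('top');save(cv2.resize(im[130:300,230:430],None,fx=3.5,fy=3.5),'t4')
```

```text
[ 585.50202312 -145.55994238  112.72519681]
scene [ 585.50202312 -145.55994238  112.72519681] [303.5 174.8] crop [311. 224.]
scene [ 585.50202312 -100.55994238  112.72519681] [291.7 182.6] crop [275. 248.]
scene [ 585.50202312 -190.55994238  112.72519681] [314.4 167.6] crop [343. 203.]
scene (586, -145, 127) [302.9 168.4] crop [309. 205.]
scene (586, -145, 6) [305.  220.2] crop [315. 361.]
scene (577, -199, 20) [320.5 205.3] crop [362. 316.]
top [ 585.50202312 -145.55994238  112.72519681] [295.7 195. ] crop [287. 285.]
top [ 585.50202312 -100.55994238  112.72519681] [274.9 194.9] crop [225. 285.]
top [ 585.50202312 -190.55994238  112.72519681] [316.5 195.1] crop [350. 285.]
top (586, -145, 127) [295.2 194.1] crop [286. 282.]
top (586, -145, 6) [297.2 199.2] crop [292. 298.]
top (577, -199, 20) [319.3 202.5] crop [358. 307.]
[319.1 222.9]
[318.5 229.4]
[317.6 188.5]
[367.  194.4]
```

View pics/t4.png

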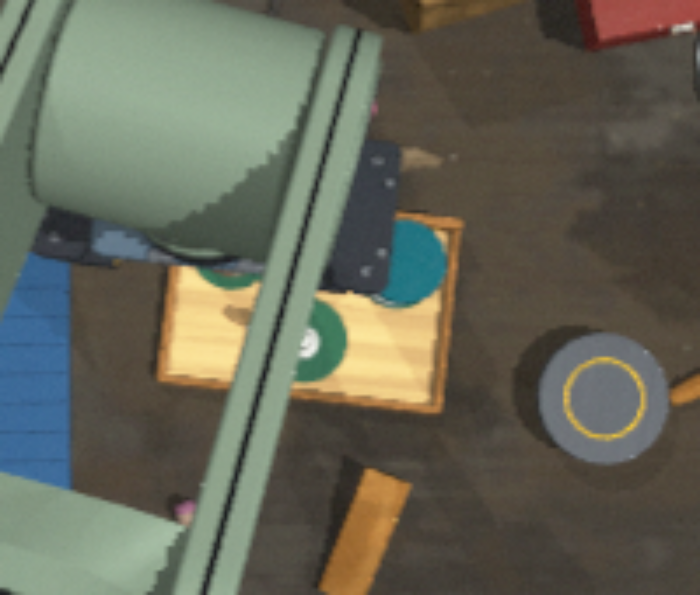

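```bash
python3 -m handwheel '{"gripper":[0,0,0,0,0],"offset":[[-24,0,0],[-48,0,0],[-72,0,0],[-96,0,0],[-120,0,0]],"rot":[[0,0,0],[0,0,0],[0,0,0],[0,0,0],[0,0,0]]}' 20; python3 -m handwheel '{"gripper":[1,1,1,1,1],"offset":[[0,0,0],[0,0,0],[0,0,0],[0,0,0],[0,0,0]],"rot":[[0,0,0],[0,0,0],[0,0,0],[0,0,0],[0,0,0]]}'; python3 -m handwheel '{"gripper":[1,1,1,1,1],"offset":[[0,0,0],[0,0,0],[0,0,0],[0,0,0],[0,0,0]],"rot":[[0,0,0],[0,0,0],[0,0,0],[0,0,0],[0,0,0]]}';python3 - <<'E'
from h import *
s=state();print(s['ee_pos'],s['gripper_width'])
im=grab_frame('wrist');save(im,'w5')
im=grab_frame('scene');save(cv2.resize(im[60:300,200:440],None,fx=2.5,fy=2.5),'s5')
p=proj(cam('scene'),s['ee_pos']);print(p,(p-[200,60])*2.5,proj(cam('wrist'),s['ee_pos']))
E
```

```text
time_s: 3.98
ee_pos: [584.9, -144.9, 233.8]
ee_rot: [168.8, 89.8, -17.4]
force: [-0.9, -0.5, -0.8]
gripper_width: 91.3
time_s: 4.4
ee_pos: [583.8, -144.5, 229.3]
ee_rot: [-5.9, 89.9, 167.9]
force: [0.1, -0.4, -0.3]
gripper_width: 60.6
time_s: 4.82
ee_pos: [584.4, -144.6, 230.2]
ee_rot: [16.9, 90.0, -169.3]
force: [0.6, -0.1, -0.4]
gripper_width: 27.5
[ 584.41126532 -144.62530922  230.22104476] 27.54541771283369
[301.60565011 118.7664351 ] [254.01412528 146.91608775] [319.13856814 222.82234022]
```

View pics/w5.png

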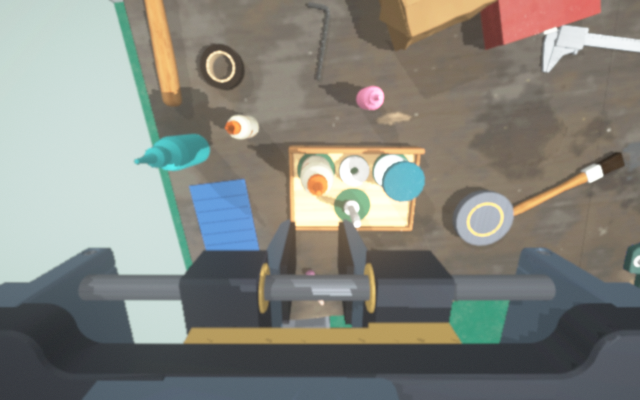

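View pics/s5.png

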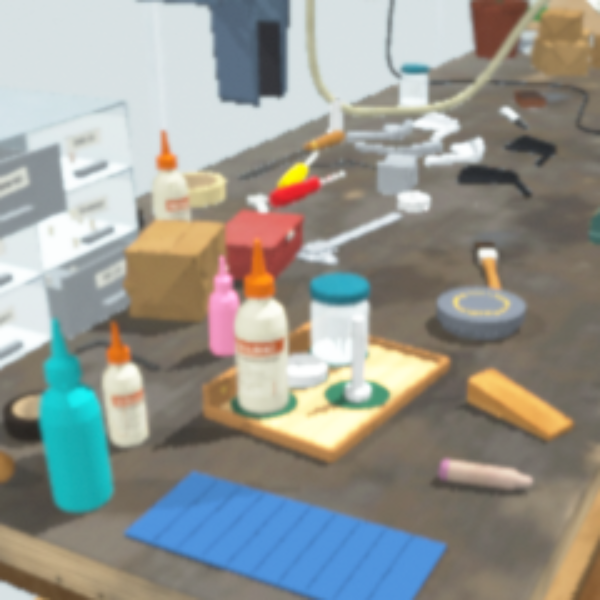

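```bash
python3 - <<'E'
from h import *
c=cam('scene')
for dz in (0,30,40,50): print(dz,(proj(c,np.array([584.4,-144.6,230.2+dz]))-[200,60])*2.5)
goto((590,-370,100),-96.2)
E
python3 -m handwheel '{"gripper":[1,1,1,1,1],"offset":[[0,35,0],[0,70,0],[0,105,0],[0,140,0],[0,175,0]],"rot":[[0,0,0],[0,0,0],[0,0,0],[0,0,0],[0,0,0]]}'
python3 - <<'E'
from h import *
goto((590,-370,100),-96.2)
E
```

```text
0 [254.01045699 146.95209618]
30 [252.5361099  108.07138545]
40 [252.03515704  94.82586028]
50 [251.52938103  81.43475906]
-> (590, -370, 100) t 4.92 off,rot [[130.4, 223.5, -29.7], [0.04, -0.0, -0.0]]
time_s: 5.33
ee_pos: [565.3, -320.1, 230.5]
ee_rot: [147.6, 90.0, -38.6]
force: [1.7, -0.6, 0.8]
gripper_width: 0.5
-> (590, -370, 100) t 5.33 off,rot [[130.5, 46.9, -29.8], [0.06, -0.01, -0.01]]
```

```bash
python3 -m handwheel '{"gripper":[1,1,1,1,1],"offset":[[0,25,-15],[30,47,-30],[60,47,-30],[90,47,-30],[120,47,-30]],"rot":[[0,0,0],[0,0,0],[0,0,0],[0,0,0],[0,0,0]]}'
python3 -m handwheel '{"gripper":[1,1,1,1,1],"offset":[[15,0,0],[30,0,0],[45,0,0],[55,0,0],[55,0,0]],"rot":[[0,0,0],[0,0,0],[0,0,0],[0,0,0],[0,0,0]]}'
python3 - <<'E'
from h import *
s=state();print(s['ee_pos'],s['force'],s['gripper_width'])
im=grab_frame('wrist');save(im,'w6')
im=grab_frame('scene');save(im,'s6')
p=proj(cam('scene'),s['ee_pos']);print(p,proj(cam('wrist'),s['ee_pos']))
E
```

```text
time_s: 5.75
ee_pos: [590.3, -369.2, 108.8]
ee_rot: [163.8, 90.0, -22.4]
force: [0.8, 0.6, 0.0]
gripper_width: 0.4
time_s: 6.17
ee_pos: [589.0, -367.6, 52.7]
ee_rot: [-26.2, 89.7, 147.6]
force: [-0.8, 0.5, -0.1]
gripper_width: 0.4
[ 588.984351   -367.63843937   52.67034807] [-0.82913402  0.52026981 -0.13319195] 0.41850068313949595
[348.03592496 166.59123539] [318.0468499 223.5430226]
```

View pics/w6.png

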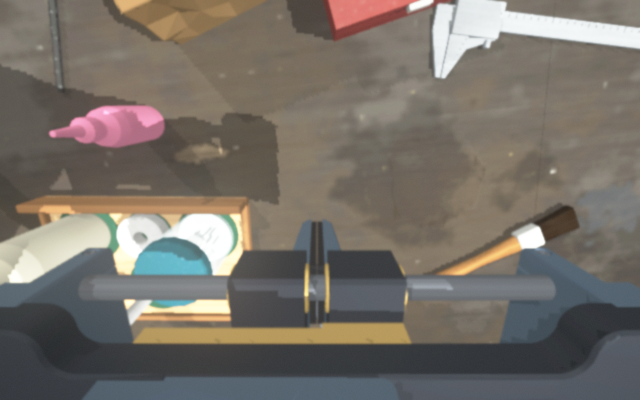

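View pics/s6.png

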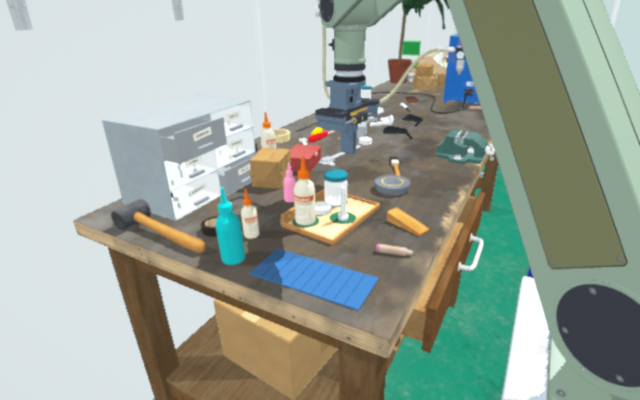

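```bash
python3 -m handwheel '{"gripper":[1,1,1,1,1],"offset":[[10,0,0],[20,0,0],[30,0,0],[40,0,0],[44,0,0]],"rot":[[0,0,0],[0,0,0],[0,0,0],[0,0,0],[0,0,0]]}'
for i in 1 ; do python3 -m handwheel '{"gripper":[1,1,1,1],"offset":[[1,0,0],[2,0,0],[3,0,0],[4,0,0]],"rot":[[0,0,0],[0,0,0],[0,0,0],[0,0,0]]}' ; done
python3 -m handwheel '{"gripper":[1,1,1,1],"offset":[[1,0,0],[2,0,0],[3,0,0],[4,0,0]],"rot":[[0,0,0],[0,0,0],[0,0,0],[0,0,0]]}'
```

```text
time_s: 6.68
ee_pos: [589.3, -367.8, 9.0]
ee_rot: [-25.8, 89.8, 148.0]
force: [-0.7, 0.8, -0.3]
gripper_width: 0.5
time_s: 7.02
ee_pos: [590.9, -368.8, 7.9]
ee_rot: [151.5, 89.9, -34.7]
force: [0.6, 0.5, -0.8]
gripper_width: 0.4
time_s: 7.35
ee_pos: [590.5, -368.6, 3.5]
ee_rot: [142.6, 90.0, -43.5]
force: [0.1, -0.1, -0.8]
gripper_width: 0.1
```

```bash
python3 -m handwheel '{"gripper":[1,1,1,1],"offset":[[1,0,0],[2,0,0],[3,0,0],[4,0,0]],"rot":[[0,0,0],[0,0,0],[0,0,0],[0,0,0]]}';python3 -m handwheel '{"gripper":[1,1,1,1],"offset":[[1,0,0],[2,0,0],[3,0,0],[4,0,0]],"rot":[[0,0,0],[0,0,0],[0,0,0],[0,0,0]]}'
python3 - <<'E'
from h import *
im=grab_frame('scene');save(cv2.resize(im[60:260,240:480],None,fx=3,fy=3),'s7')
p=proj(cam('scene'),state()['ee_pos']);print((p-[240,60])*3)
E
```

```text
time_s: 7.68
ee_pos: [590.4, -368.6, -0.7]
ee_rot: [94.2, 90.0, -92.0]
force: [-0.5, 0.1, 0.7]
gripper_width: 0.3
time_s: 8.02
ee_pos: [590.5, -368.6, -4.8]
ee_rot: [84.1, 90.0, -102.1]
force: [-0.5, 0.1, 0.2]
gripper_width: 0.5
[322.2921566  380.45960496]
```

View pics/s7.png

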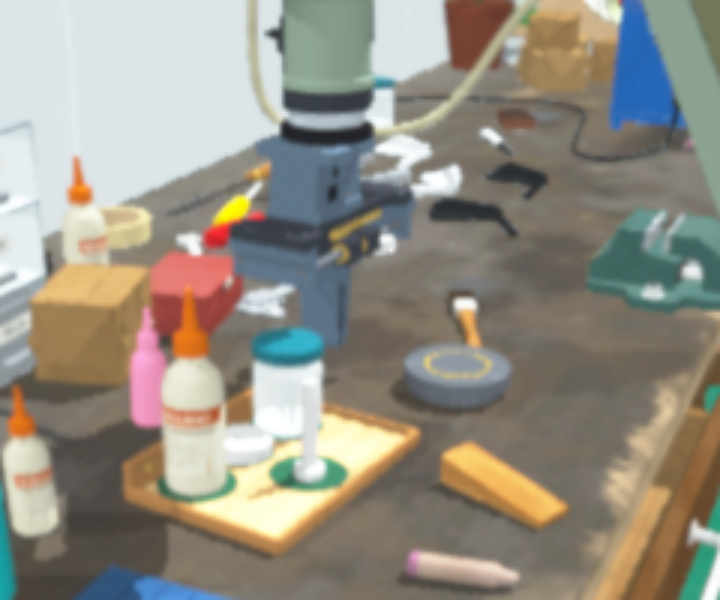

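```bash
python3 -m handwheel '{"gripper":[1,1,1,1,1],"offset":[[4,0,0],[8,0,0],[12,0,0],[16,0,0],[20,0,0]],"rot":[[0,0,0],[0,0,0],[0,0,0],[0,0,0],[0,0,0]]}';python3 -m handwheel '{"gripper":[1,1,1],"offset":[[2,0,0],[3,0,0],[5,0,0]],"rot":[[0,0,0],[0,0,0],[0,0,0]]}'
```

```text
time_s: 8.48
ee_pos: [590.3, -368.5, -25.3]
ee_rot: [-18.1, 90.0, 155.7]
force: [0.2, 0.5, 0.4]
gripper_width: 0.7
time_s: 8.73
ee_pos: [590.6, -368.7, -29.6]
ee_rot: [146.9, 90.0, -39.2]
force: [-0.1, -0.2, 0.5]
gripper_width: 0.3
```

```bash
python3 -m handwheel '{"gripper":[1,1],"offset":[[1,0,0],[2,0,0]],"rot":[[0,0,0],[0,0,0]]}';python3 -m handwheel '{"gripper":[1,1],"offset":[[1,0,0],[2,0,0]],"rot":[[0,0,0],[0,0,0]]}'
```

```text
time_s: 8.9
ee_pos: [590.5, -368.6, -31.6]
ee_rot: [147.7, 90.0, -38.4]
force: [-0.9, -0.1, 0.5]
gripper_width: 0.5
time_s: 9.07
ee_pos: [590.5, -368.7, -33.5]
ee_rot: [144.1, 90.0, -42.1]
force: [0.5, 0.5, -0.3]
gripper_width: 0.6
```

```bash
for i in 1; do python3 -m handwheel '{"gripper":[1,1],"offset":[[1,0,0],[2,0,0]],"rot":[[0,0,0],[0,0,0]]}';python3 -m handwheel '{"gripper":[1,1],"offset":[[1,0,0],[1,0,0]],"rot":[[0,0,0],[0,0,0]]}';python3 -m handwheel '{"gripper":[1,1],"offset":[[1,0,0],[1,0,0]],"rot":[[0,0,0],[0,0,0]]}';done
```

```text
time_s: 9.23
ee_pos: [590.5, -368.6, -35.6]
ee_rot: [143.9, 90.0, -42.3]
force: [0.9, 0.3, 0.0]
gripper_width: 0.8
time_s: 9.4
ee_pos: [590.3, -368.5, -36.9]
ee_rot: [-22.9, 90.0, 151.0]
force: [-0.3, 0.1, 0.2]
gripper_width: 0.6
time_s: 9.57
ee_pos: [590.6, -368.7, -37.3]
ee_rot: [145.9, 90.0, -40.3]
force: [-1.1, -0.2, 3.1]
gripper_width: 0.7
```

Contact at reported z = -37, so the actual fingertips are 37 mm behind the reported TCP. I'll offset all heights for that.

```bash
python3 -m handwheel '{"gripper":[1,1,1,1,1],"offset":[[-20,0,0],[-60,0,0],[-100,0,0],[-140,0,0],[-180,0,0]],"rot":[[0,0,0],[0,0,0],[0,0,0],[0,0,0],[0,0,0]]}' 20;python3 -m handwheel '{"gripper":[0,0,0,0,0],"offset":[[-20,0,0],[-20,0,0],[-20,0,0],[-20,0,0],[-20,0,0]],"rot":[[0,0,0],[0,0,0],[0,0,0],[0,0,0],[0,0,0]]}'
python3 - <<'E'
from h import *
goto((586,-145.3,165),-96.2)
E
```

```text
time_s: 9.98
ee_pos: [590.1, -368.4, 144.2]
ee_rot: [14.2, 90.0, -171.9]
force: [1.3, -0.3, -0.8]
gripper_width: 0.6
time_s: 10.4
ee_pos: [589.4, -367.9, 160.0]
ee_rot: [-26.1, 89.8, 147.7]
force: [-1.1, -0.3, -0.1]
gripper_width: 30.9
-> (586, -145.3, 165) t 10.4 off,rot [[-4.5, -220.9, 27.3], [0.04, 0.21, 0.1]]
```

```bash
python3 -m handwheel '{"gripper":[0,0,0,0,0],"offset":[[0,-26,3],[0,-52,6],[0,-78,9],[0,-104,12],[0,-130,16]],"rot":[[0,0,0],[0,0,0],[0,0,0],[0,0,0],[0,0,0]]}';python3 -m handwheel '{"gripper":[0,0,0,0,0],"offset":[[0,-26,3],[0,-52,6],[0,-78,9],[0,-91,11],[0,-91,11]],"rot":[[0,0,0],[0,0,0],[0,0,0],[0,0,0],[0,0,0]]}';python3 -m handwheel '{"gripper":[0,0,0],"offset":[[0,0,0],[0,0,0],[0,0,0]],"rot":[[0,0,0],[0,0,0],[0,0,0]]}'
python3 - <<'E'
from h import *
goto((586,-145.3,74),-96.2)
E
```

```text
time_s: 10.82
ee_pos: [587.5, -236.1, 160.2]
ee_rot: [-17.6, 89.8, 156.2]
force: [1.3, -0.4, -0.3]
gripper_width: 64.3
time_s: 11.23
ee_pos: [586.5, -143.4, 161.1]
ee_rot: [-19.0, 89.8, 155.0]
force: [-0.1, 0.3, 0.4]
gripper_width: 90.7
time_s: 11.48
ee_pos: [587.3, -147.4, 162.0]
ee_rot: [67.1, 90.0, -119.1]
force: [0.7, -0.7, 0.0]
gripper_width: 91.4
-> (586, -145.3, 74) t 11.48 off,rot [[88.0, -2.0, 1.5], [-0.04, 0.01, -0.03]]
```

```bash
python3 -m handwheel '{"gripper":[0,0,0,0,0],"offset":[[20,0,0],[40,-1,0],[60,-1,0],[78,-1,0],[87,-1,0]],"rot":[[0,0,0],[0,0,0],[0,0,0],[0,0,0],[0,0,0]]}';python3 -m handwheel '{"gripper":[0,0,0],"offset":[[0,0,0],[0,0,0],[0,0,0]],"rot":[[0,0,0],[0,0,0],[0,0,0]]}'
python3 - <<'E'
from h import *
goto((586,-145.3,74),-96.2)
im=grab_frame('wrist');save(im,'w8')
im=grab_frame('scene');save(cv2.resize(im[100:250,240:420],None,fx=4,fy=4),'s8')
E
```

```text
time_s: 11.9
ee_pos: [585.9, -145.9, 72.8]
ee_rot: [-3.8, 89.8, 170.0]
force: [-0.9, -0.2, -0.1]
gripper_width: 91.5
time_s: 12.15
ee_pos: [588.4, -145.7, 76.5]
ee_rot: [167.7, 89.9, -18.5]
force: [0.4, -0.1, 0.8]
gripper_width: 91.4
-> (586, -145.3, 74) t 12.15 off,rot [[2.5, -0.1, 2.4], [0.01, -0.13, -0.03]]
```

View pics/w8.png

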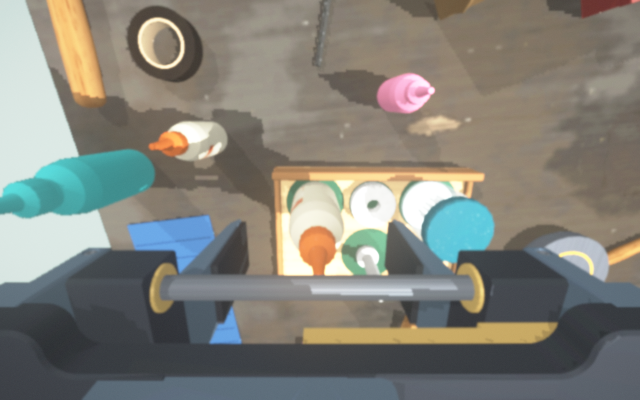

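View pics/s8.png

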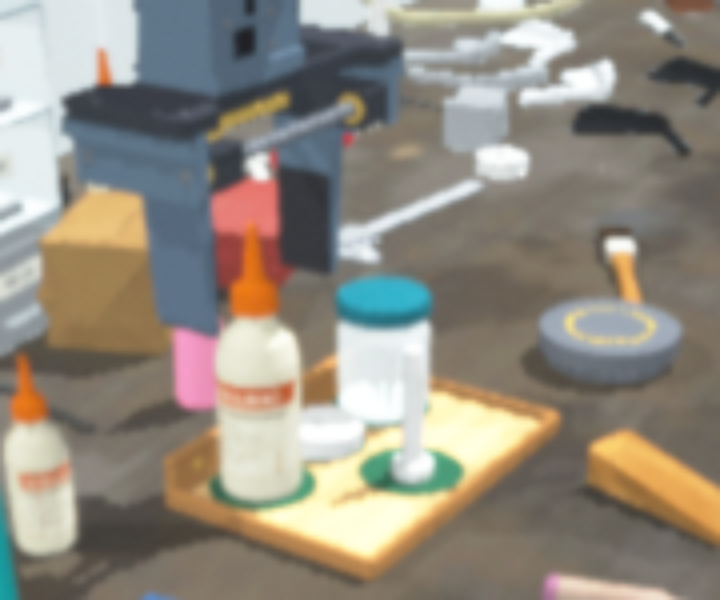

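```bash
for k in 1 2 3; do python3 -m handwheel '{"gripper":[1,1,1,1,1],"offset":[[0,0,0],[0,0,0],[0,0,0],[0,0,0],[0,0,0]],"rot":[[0,0,0],[0,0,0],[0,0,0],[0,0,0],[0,0,0]]}' 20; done
python3 - <<'E'
from h import *
im=grab_frame('wrist');save(im,'w9')
im=grab_frame('scene');save(cv2.resize(im[100:250,240:420],None,fx=4,fy=4),'s9')
E
```

```text
time_s: 12.67
ee_pos: [587.5, -144.9, 75.5]
ee_rot: [162.9, 90.0, -23.3]
force: [-0.5, 0.3, -0.2]
gripper_width: 60.7
time_s: 13.08
ee_pos: [587.4, -144.9, 75.3]
ee_rot: [102.1, 90.0, -84.1]
force: [-0.0, -0.1, -0.4]
gripper_width: 27.2
time_s: 13.5
ee_pos: [587.4, -145.0, 75.3]
ee_rot: [96.4, 90.0, -89.8]
force: [-0.1, 0.2, 1.0]
gripper_width: 22.9
```

View pics/s9.png

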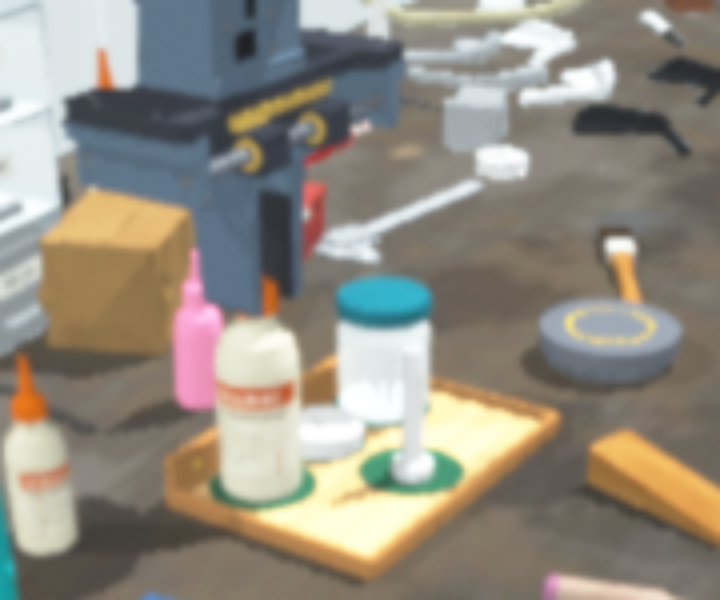

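Run:
```python
import cv2
im=cv2.imread('pics/w9.png');cv2.imwrite('pics/w9c.png',cv2.resize(im[140:340,220:420],None,fx=3,fy=3,interpolation=cv2.INTER_CUBIC))
```

```text
(no output)
```

View pics/w9c.png

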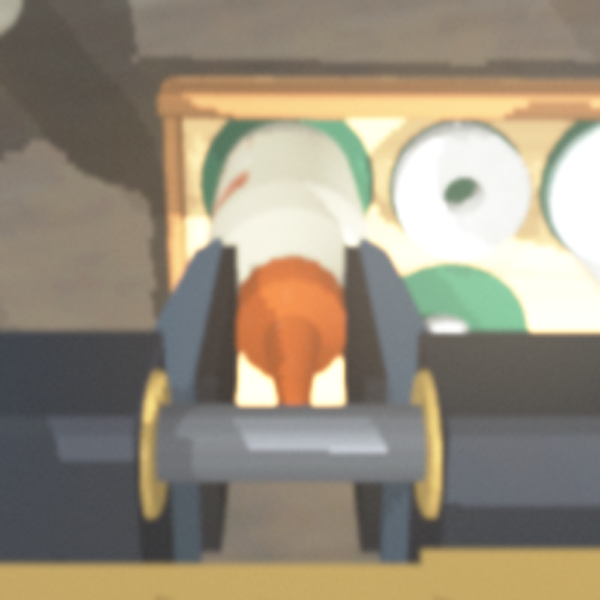

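```bash
python3 -m handwheel '{"gripper":[1,1,1,1,1],"offset":[[-2,0,0],[-4,0,0],[-7,0,0],[-10,0,0],[-10,0,0]],"rot":[[0,0,0],[0,0,0],[0,0,0],[0,0,0],[0,0,0]]}' 20
python3 - <<'E'
from h import *
s=state();print(s['force'],s['gripper_width'])
im=grab_frame('scene');save(cv2.resize(im[100:250,240:420],None,fx=4,fy=4),'s10')
E
```

```text
time_s: 14.02
ee_pos: [588.0, -145.1, 86.2]
ee_rot: [170.1, 89.9, -16.1]
force: [-0.6, -1.0, -0.1]
gripper_width: 22.5
[-0.56025213 -1.01084304 -0.05600517] 22.514352919227516
```

View pics/s10.png

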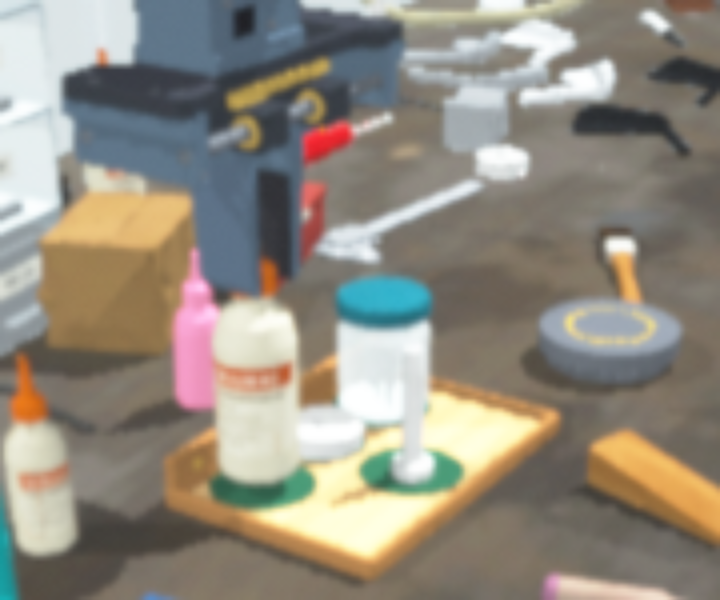

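```bash
python3 -m handwheel '{"gripper":[1,1,1,1,1],"offset":[[-6,0,0],[-12,0,0],[-18,0,0],[-24,0,0],[-30,0,0]],"rot":[[0,0,0],[0,0,0],[0,0,0],[0,0,0],[0,0,0]]}'
python3 - <<'E'
from h import *
goto((545,15,115),-96.2)
E
```

```text
time_s: 14.48
ee_pos: [587.6, -145.0, 116.3]
ee_rot: [166.0, 90.0, -20.2]
force: [0.8, -0.8, -1.0]
gripper_width: 22.4
-> (545, 15, 115) t 14.48 off,rot [[1.2, -154.5, 59.5], [0.04, -0.04, -0.01]]
```

```bash
python3 -m handwheel '{"gripper":[1,1,1,1,1],"offset":[[0,-12,5],[0,-28,11],[0,-46,18],[0,-64,25],[0,-80,31]],"rot":[[0,0,0],[0,0,0],[0,0,0],[0,0,0],[0,0,0]]}'
python3 -m handwheel '{"gripper":[1,1,1,1,1],"offset":[[0,-18,7],[0,-36,14],[0,-54,21],[0,-67,26],[0,-74,28]],"rot":[[0,0,0],[0,0,0],[0,0,0],[0,0,0],[0,0,0]]}'
python3 -m handwheel '{"gripper":[1,1,1],"offset":[[0,0,0],[0,0,0],[0,0,0]],"rot":[[0,0,0],[0,0,0],[0,0,0]]}'
python3 - <<'E'
from h import *
goto((545,15,75),-96.2)
im=grab_frame('scene');save(im[100:350,100:450].repeat(2,0).repeat(2,1),'s11')
E
```

```text
time_s: 14.9
ee_pos: [564.1, -60.2, 115.3]
ee_rot: [-35.6, 89.9, 138.2]
force: [0.5, -1.0, -0.7]
gripper_width: 22.3
time_s: 15.32
ee_pos: [544.1, 16.5, 115.4]
ee_rot: [-26.7, 90.0, 147.3]
force: [-0.4, -0.1, -1.4]
gripper_width: 22.3
time_s: 15.57
ee_pos: [545.6, 13.9, 115.4]
ee_rot: [129.2, 90.0, -57.0]
force: [-0.4, -0.0, -0.2]
gripper_width: 23.3
-> (545, 15, 75) t 15.57 off,rot [[40.4, -1.1, 0.7], [0.02, -0.02, -0.03]]
```

View pics/s11.png

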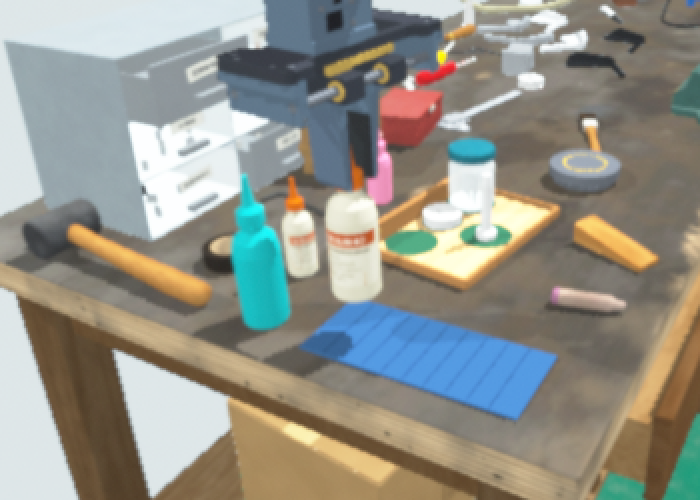

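Bottle held upright above the mat's far end. Lower it.

```bash
python3 -m handwheel '{"gripper":[1,1,1,1,1],"offset":[[10,0,0],[20,0,0],[30,0,0],[36,0,0],[39,0,0]],"rot":[[0,0,0],[0,0,0],[0,0,0],[0,0,0],[0,0,0]]}'
python3 -m handwheel '{"gripper":[1,1,1,1,1],"offset":[[1,0,0],[2,0,0],[3,0,0],[3.5,0,0],[3.5,0,0]],"rot":[[0,0,0],[0,0,0],[0,0,0],[0,0,0],[0,0,0]]}'
```

```text
time_s: 16.03
ee_pos: [544.1, 14.3, 74.4]
ee_rot: [7.9, 89.8, -178.3]
force: [-0.7, 0.0, -1.5]
gripper_width: 22.6
time_s: 16.45
ee_pos: [545.4, 14.5, 73.1]
ee_rot: [177.6, 90.0, -8.6]
force: [-0.8, 0.8, -0.7]
gripper_width: 22.6
```

```bash
python3 -m handwheel '{"gripper":[1,1,1],"offset":[[1,0,0],[1,0,0],[1,0,0]],"rot":[[0,0,0],[0,0,0],[0,0,0]]}'
python3 -m handwheel '{"gripper":[0.55,0.55,0.55,0.55,0.55],"offset":[[0,0,0],[0,0,0],[0,0,0],[0,0,0],[0,0,0]],"rot":[[0,0,0],[0,0,0],[0,0,0],[0,0,0],[0,0,0]]}'
python3 -m handwheel '{"gripper":[0.3,0.3,0.3,0.3,0.3],"offset":[[0,0,0],[0,0,0],[0,0,0],[-10,0,0],[-20,0,0]],"rot":[[0,0,0],[0,0,0],[0,0,0],[0,0,0],[0,0,0]]}'
python3 - <<'E'
from h import *
im=grab_frame('scene');save(im[100:350,100:450].repeat(2,0).repeat(2,1),'s12')
E
```

```text
time_s: 16.7
ee_pos: [545.6, 14.4, 72.3]
ee_rot: [177.7, 89.9, -8.5]
force: [0.9, 0.1, 1.8]
gripper_width: 22.2
time_s: 17.12
ee_pos: [545.2, 14.5, 71.8]
ee_rot: [40.7, 90.0, -145.5]
force: [-0.0, 0.1, 0.0]
gripper_width: 41.2
time_s: 17.53
ee_pos: [544.9, 14.5, 92.2]
ee_rot: [10.0, 89.9, -176.1]
force: [1.0, 0.2, 0.3]
gripper_width: 64.0
```

View pics/s12.png

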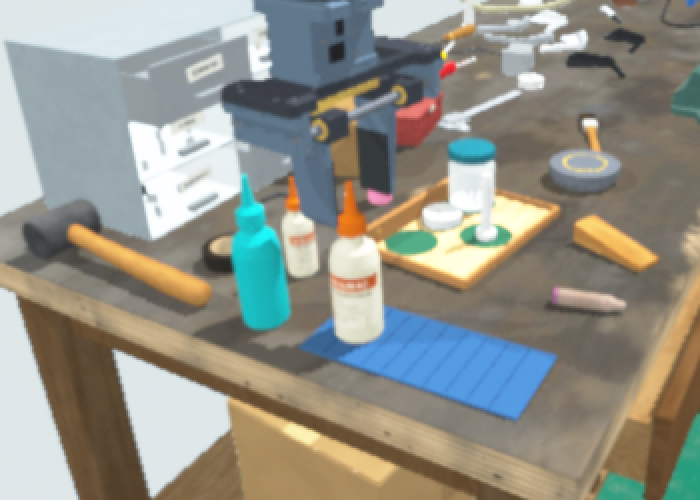

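```bash
python3 -m handwheel '{"gripper":[0,0,0,0,0],"offset":[[-15,0,0],[-30,0,0],[-45,0,0],[-55,0,0],[-55,0,0]],"rot":[[0,0,0],[0,0,0],[0,0,0],[0,0,0],[0,0,0]]}'
python3 - <<'E'
from h import *
goto((569.5,-255,145),-96.2)
im=grab_frame('wrist');save(im[0:250,120:520].repeat(2,0).repeat(2,1),'w12')
c=cam('scene');print(onz(c,100+357/2,100+329/2,3),(proj(c,(545,14.5,3))-100)*2,(proj(c,(545,14.5,124))-100)*2,(proj(c,(545,14.5,151))-100)*2)
E
```

```text
time_s: 18.0
ee_pos: [547.2, 14.5, 149.8]
ee_rot: [-174.3, 89.7, -0.5]
force: [0.1, 0.3, 0.8]
gripper_width: 90.3
-> (569.5, -255, 145) t 18.0 off,rot [[5.0, 265.5, -51.1], [0.04, -0.35, 0.03]]
[545.96396258  15.41324456   3.        ] [358.44177579 328.76876873] [349.3014783  210.48977804] [347.08436056 181.44982316]
```

View pics/w12.png

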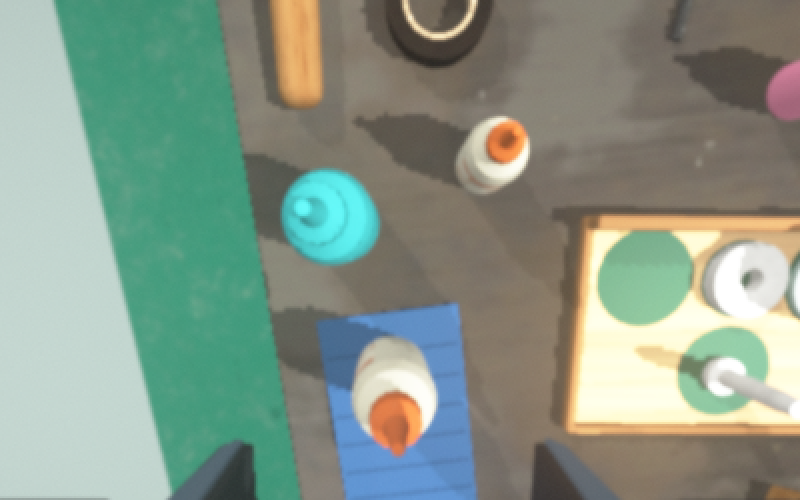

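```bash
python3 -m handwheel '{"gripper":[0,0,0,0,0],"offset":[[0,30,-6],[0,66,-13],[0,102,-20],[0,138,-27],[0,170,-33]],"rot":[[0,0,0],[0,0,0],[0,0,0],[0,0,0],[0,0,0]]}'
python3 -m handwheel '{"gripper":[0,0,0,0,0],"offset":[[0,30,-6],[0,60,-12],[0,85,-17],[0,96,-18],[0,96,-18]],"rot":[[0,0,0],[0,0,0],[0,0,0],[0,0,0],[0,0,0]]}'
python3 -m handwheel '{"gripper":[0,0],"offset":[[0,0,0],[0,0,0]],"rot":[[0,0,0],[0,0,0]]}'
python3 - <<'E'
from h import *
goto((569.5,-255,145),-96.2);goto((569.5,-255,20),-96.2)
im=grab_frame('wrist');save(im,'w13')
E
```

```text
time_s: 18.47
ee_pos: [559.2, -159.9, 145.8]
ee_rot: [3.5, 89.9, 177.4]
force: [-0.3, 0.6, -0.4]
gripper_width: 91.3
time_s: 18.88
ee_pos: [566.8, -257.4, 145.5]
ee_rot: [-4.1, 89.9, 169.5]
force: [-0.8, 0.7, -0.0]
gripper_width: 91.3
time_s: 19.05
ee_pos: [567.1, -253.9, 146.5]
ee_rot: [-44.8, 89.9, 129.1]
force: [-0.1, 0.6, 0.1]
gripper_width: 91.2
-> (569.5, -255, 145) t 19.05 off,rot [[1.4, 0.9, -2.5], [0.09, 0.06, 0.06]]
-> (569.5, -255, 20) t 19.05 off,rot [[126.4, 1.0, -2.7], [0.09, 0.06, 0.06]]
```

View pics/w13.png

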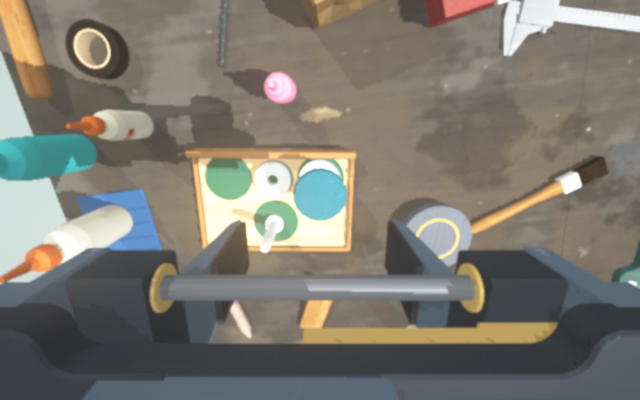

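```bash
python3 -m handwheel '{"gripper":[0,0,0,0,0],"offset":[[25,1,-2],[55,1,-2],[85,1,-2],[110,1,-2],[126,1,-2]],"rot":[[0,0,0],[0,0,0],[0,0,0],[0,0,0],[0,0,0]]}'
python3 -m handwheel '{"gripper":[0.2,0.3,0.3,0.3,0.3],"offset":[[0,0,0],[0,0,0],[0,0,0],[0,0,0],[0,0,0]],"rot":[[0,0,0],[0,0,0],[0,0,0],[0,0,0],[0,0,0]]}'
python3 -m handwheel '{"gripper":[1,1,1,1,1],"offset":[[0,0,0],[0,0,0],[0,0,0],[0,0,0],[0,0,0]],"rot":[[0,0,0],[0,0,0],[0,0,0],[0,0,0],[0,0,0]]}' 20
python3 - <<'E'
from h import *
im=grab_frame('scene');save(im[100:280,220:420].repeat(3,0).repeat(3,1),'s13')
im=grab_frame('wrist');save(im,'w14')
E
```

```text
time_s: 19.52
ee_pos: [567.8, -254.2, 18.3]
ee_rot: [-22.5, 89.8, 151.5]
force: [-0.7, 0.3, -0.8]
gripper_width: 90.8
time_s: 19.93
ee_pos: [570.4, -256.9, 22.6]
ee_rot: [160.2, 89.8, -25.9]
force: [-0.0, -0.7, 0.3]
gripper_width: 64.1
time_s: 20.35
ee_pos: [569.8, -256.9, 21.8]
ee_rot: [162.5, 89.9, -23.7]
force: [-0.2, -0.5, 5.8]
gripper_width: 54.8
```

View pics/s13.png

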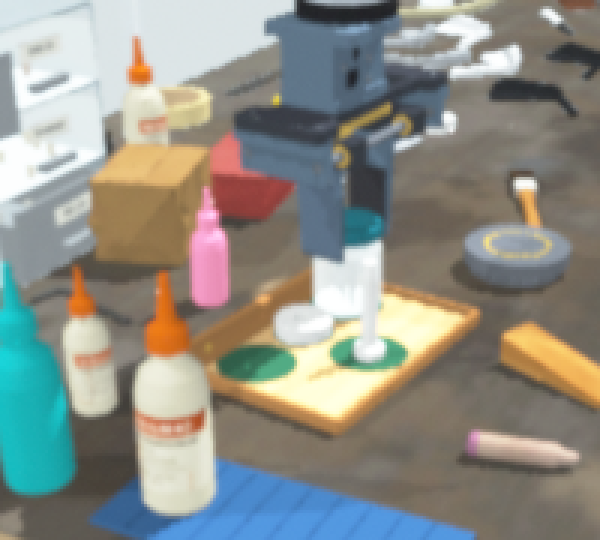

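View pics/w14.png

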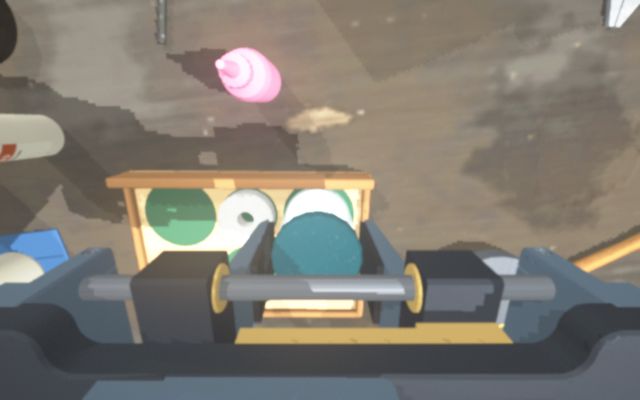

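```bash
python3 -m handwheel '{"gripper":[1,1,1,1],"offset":[[0,0,0],[0,0,0],[0,0,0],[0,0,0]],"rot":[[0,0,0],[0,0,0],[0,0,0],[0,0,0]]}' 25
python3 -m handwheel '{"gripper":[1,1,1,1,1],"offset":[[-2,0,0],[-5,0,0],[-8,0,0],[-12,0,0],[-15,0,0]],"rot":[[0,0,0],[0,0,0],[0,0,0],[0,0,0],[0,0,0]]}'
python3 - <<'E'
from h import *
im=grab_frame('scene');save(im[100:280,220:420].repeat(3,0).repeat(3,1),'s14')
E
```

```text
time_s: 20.78
ee_pos: [569.8, -256.9, 21.8]
ee_rot: [162.4, 89.9, -23.8]
force: [-0.9, 0.1, 5.6]
gripper_width: 54.6
time_s: 21.2
ee_pos: [569.3, -256.7, 36.1]
ee_rot: [2.6, 90.0, 176.4]
force: [0.4, -0.1, -1.5]
gripper_width: 54.8
```

View pics/s14.png

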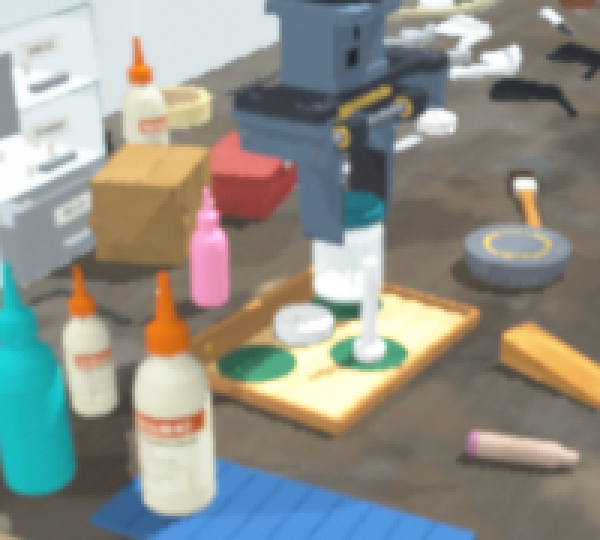

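```bash
python3 -m handwheel '{"gripper":[1,1,1,1,1],"offset":[[-12,0,0],[-30,0,0],[-50,0,0],[-70,0,0],[-90,0,0]],"rot":[[0,0,0],[0,0,0],[0,0,0],[0,0,0],[0,0,0]]}'
python3 - <<'E'
from h import *
goto((400,15,126),-96.2)
E
```

```text
time_s: 21.67
ee_pos: [569.1, -256.6, 126.7]
ee_rot: [-3.9, 90.0, 169.9]
force: [-0.2, 0.9, -1.4]
gripper_width: 54.9
-> (400, 15, 126) t 21.67 off,rot [[0.8, -251.9, 197.3], [0.04, 0.02, 0.0]]
```

```bash
python3 -m handwheel '{"gripper":[1,1,1,1,1],"offset":[[0,-12,9.4],[0,-28,22],[0,-46,36],[0,-66,52],[0,-86,67]],"rot":[[0,0,0],[0,0,0],[0,0,0],[0,0,0],[0,0,0]]}'
python3 -m handwheel '{"gripper":[1,1,1,1,1],"offset":[[0,-20,16],[0,-40,31],[0,-60,47],[0,-80,63],[0,-100,78]],"rot":[[0,0,0],[0,0,0],[0,0,0],[0,0,0],[0,0,0]]}'
python3 -m handwheel '{"gripper":[1,1,1,1,1],"offset":[[0,-20,16],[0,-38,30],[0,-52,41],[0,-62,49],[0,-66,52]],"rot":[[0,0,0],[0,0,0],[0,0,0],[0,0,0],[0,0,0]]}'
python3 -m handwheel '{"gripper":[1,1],"offset":[[0,0,0],[0,0,0]],"rot":[[0,0,0],[0,0,0]]}'
python3 - <<'E'
from h import *
goto((400,15,20),-96.2)
E
```

```text
time_s: 22.08
ee_pos: [511.0, -163.2, 125.9]
ee_rot: [14.2, 90.0, -171.9]
force: [0.9, 0.5, -2.0]
gripper_width: 54.8
time_s: 22.5
ee_pos: [444.1, -55.2, 126.0]
ee_rot: [167.3, 90.0, -18.9]
force: [0.3, -0.2, -1.1]
gripper_width: 54.8
time_s: 22.92
ee_pos: [399.2, 16.2, 126.0]
ee_rot: [-38.2, 90.0, 135.7]
force: [-0.4, -0.5, -2.0]
gripper_width: 54.8
time_s: 23.08
ee_pos: [401.0, 14.8, 126.1]
ee_rot: [161.5, 89.9, -24.6]
force: [0.5, 0.5, -2.8]
gripper_width: 54.8
-> (400, 15, 20) t 23.08 off,rot [[106.1, -0.1, 1.1], [0.07, -0.06, -0.02]]
```

```bash
python3 -m handwheel '{"gripper":[1,1,1,1,1],"offset":[[15,0,0],[35,0,0],[55,0,0],[75,0,0],[92,0,0]],"rot":[[0,0,0],[0,0,0],[0,0,0],[0,0,0],[0,0,0]]}'
python3 -m handwheel '{"gripper":[1,1,1,1,1],"offset":[[5,0,0],[9,0,0],[12,0,0],[13,0,0],[14,0,0]],"rot":[[0,0,0],[0,0,0],[0,0,0],[0,0,0],[0,0,0]]}'
python3 - <<'E'
from h import *
im=grab_frame('scene');save(im[100:340,200:440].repeat(2,0).repeat(2,1),'s15')
E
```

```text
time_s: 23.5
ee_pos: [401.0, 14.2, 32.8]
ee_rot: [111.0, 90.0, -75.2]
force: [-0.2, -0.4, -0.3]
gripper_width: 54.7
time_s: 23.92
ee_pos: [401.4, 14.9, 20.4]
ee_rot: [-177.3, 89.9, -3.4]
force: [-0.3, -0.7, -0.9]
gripper_width: 55.0
```

View pics/s15.png

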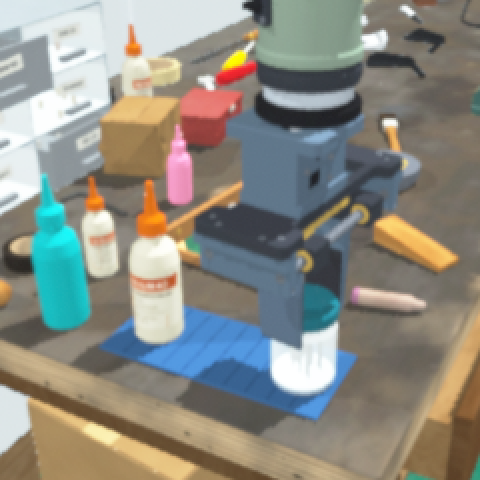

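```bash
python3 -m handwheel '{"gripper":[1,1],"offset":[[1,0,0],[1,0,0]],"rot":[[0,0,0],[0,0,0]]}'
python3 -m handwheel '{"gripper":[1,1],"offset":[[1,0,0],[1,0,0]],"rot":[[0,0,0],[0,0,0]]}'
```

```text
time_s: 24.13
ee_pos: [400.8, 15.0, 19.2]
ee_rot: [-179.3, 89.9, -5.5]
force: [-0.3, -0.3, -1.7]
gripper_width: 55.3
time_s: 24.3
ee_pos: [401.0, 15.0, 18.7]
ee_rot: [179.9, 89.9, -6.2]
force: [-2.5, 0.3, 6.5]
gripper_width: 54.7
```

Contact felt (6.5 N) at the predicted height; release and go up.

```bash
python3 -m handwheel '{"gripper":[0.3,0.3,0.2,0.2,0.2],"offset":[[0,0,0],[0,0,0],[0,0,0],[0,0,0],[0,0,0]],"rot":[[0,0,0],[0,0,0],[0,0,0],[0,0,0],[0,0,0]]}'
python3 -m handwheel '{"gripper":[0.1,0,0,0,0],"offset":[[0,0,0],[-20,0,0],[-50,0,0],[-80,0,0],[-110,0,0]],"rot":[[0,0,0],[0,0,0],[0,0,0],[0,0,0],[0,0,0]]}'
python3 - <<'E'
from h import *
goto((519.5,-191.5,128),-96.2)
E
```

```text
time_s: 24.72
ee_pos: [400.5, 15.0, 17.8]
ee_rot: [78.8, 90.0, -107.4]
force: [0.1, 0.6, 0.3]
gripper_width: 72.9
time_s: 25.13
ee_pos: [400.0, 15.0, 128.9]
ee_rot: [10.6, 89.9, -175.6]
force: [0.4, -0.1, -1.2]
gripper_width: 91.2
-> (519.5, -191.5, 128) t 25.13 off,rot [[0.8, 192.5, -141.0], [0.04, 0.05, -0.01]]
```

```bash
python3 -m handwheel '{"gripper":[0,0,0,0,0],"offset":[[0,20,-15],[0,44,-32],[0,70,-51],[0,96,-70],[0,122,-89]],"rot":[[0,0,0],[0,0,0],[0,0,0],[0,0,0],[0,0,0]]}'
python3 -m handwheel '{"gripper":[0,0,0,0,0],"offset":[[0,24,-18],[0,46,-34],[0,62,-46],[0,70,-52],[0,70,-52]],"rot":[[0,0,0],[0,0,0],[0,0,0],[0,0,0],[0,0,0]]}'
python3 -m handwheel '{"gripper":[0,0,0],"offset":[[0,0,0],[0,0,0],[0,0,0]],"rot":[[0,0,0],[0,0,0],[0,0,0]]}'
python3 - <<'E'
from h import *
goto((519.5,-191.5,8),-96.2)
c=cam('wrist'); im=grab_frame('wrist');save(im[100:300,170:470].repeat(2,0).repeat(2,1),'w15')
print([((proj(c,P)-[170,100])*2).round() for P in [(519.5,-191.5,81),(519.5,-191.5,17)]])
im=grab_frame('scene');save(im[100:340,200:440].repeat(2,0).repeat(2,1),'s16')
E
```

```text
time_s: 25.55
ee_pos: [476.3, -117.1, 127.9]
ee_rot: [175.7, 90.0, -10.4]
force: [1.1, -0.1, -0.3]
gripper_width: 91.5
time_s: 25.97
ee_pos: [520.8, -192.4, 127.3]
ee_rot: [76.8, 90.0, -109.4]
force: [-0.5, 0.0, 0.8]
gripper_width: 91.2
time_s: 26.22
ee_pos: [519.4, -189.8, 128.0]
ee_rot: [-35.9, 90.0, 138.0]
force: [0.1, 0.1, -0.1]
gripper_width: 91.5
-> (519.5, -191.5, 8) t 26.22 off,rot [[120.0, 1.8, -0.4], [0.1, 0.03, 0.02]]
[array([301., 208.]), array([299., 175.])]
```

View pics/w15.png

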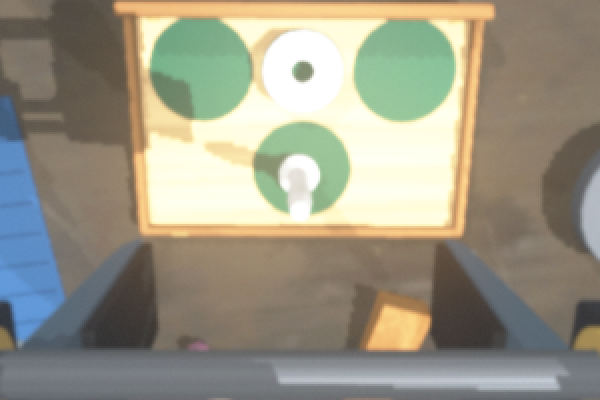

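View pics/s16.png

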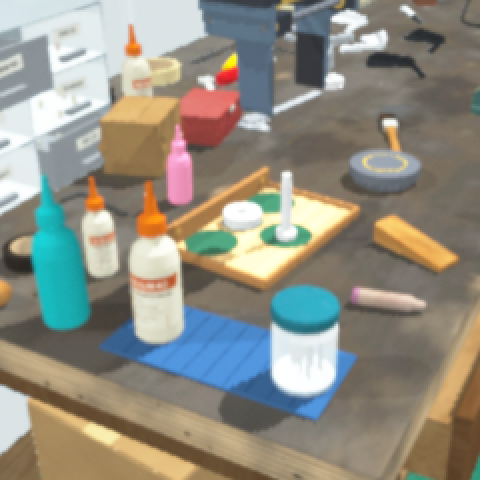

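```bash
python3 -m handwheel '{"gripper":[0,0,0.3,0.5,0.5],"offset":[[25,1,0],[55,1.5,0],[85,1.5,0],[110,1.5,0],[125,1.5,0]],"rot":[[0,0,0],[0,0,0],[0,0,0],[0,0,0],[0,0,0]]}'
python3 -m handwheel '{"gripper":[0.6,0.7,0.7,0.7,0.7],"offset":[[0,0,0],[0,0,0],[0,0,0],[0,0,0],[0,0,0]],"rot":[[0,0,0],[0,0,0],[0,0,0],[0,0,0],[0,0,0]]}'
python3 - <<'E'
from h import *
im=grab_frame('wrist');save(im[100:300,170:470].repeat(2,0).repeat(2,1),'w16')
im=grab_frame('scene');save(im[100:340,200:440].repeat(2,0).repeat(2,1),'s17')
E
```

```text
time_s: 26.73
ee_pos: [518.0, -191.2, 0.4]
ee_rot: [-15.0, 89.8, 158.9]
force: [0.5, 0.1, -1.1]
gripper_width: 74.1
time_s: 27.15
ee_pos: [521.0, -192.8, 4.3]
ee_rot: [163.9, 89.8, -22.2]
force: [-0.6, 0.7, 0.4]
gripper_width: 40.9
```

View pics/w16.png

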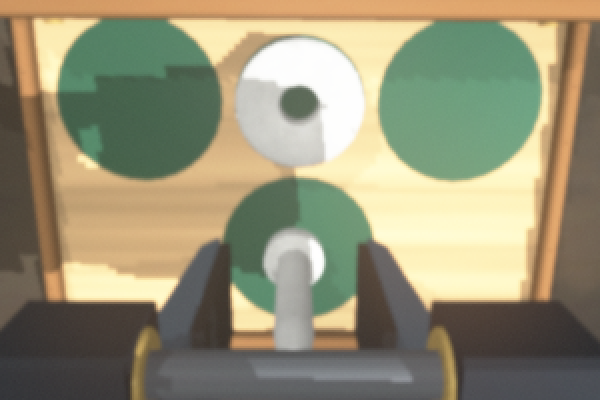

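View pics/s17.png

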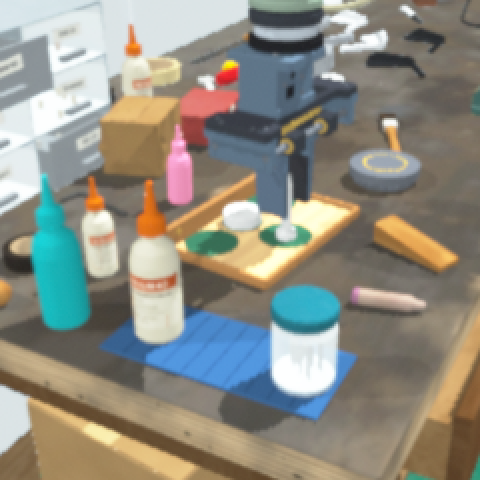

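The shaft (crop u 294) is central between the fingers (230/358); close.

```bash
python3 -m handwheel '{"gripper":[1,1,1,1,1],"offset":[[0,0,0],[0,0,0],[0,0,0],[0,0,0],[0,0,0]],"rot":[[0,0,0],[0,0,0],[0,0,0],[0,0,0],[0,0,0]]}' 15
python3 -m handwheel '{"gripper":[1,1,1,1,1],"offset":[[0,0,0],[0,0,0],[0,0,0],[0,0,0],[0,0,0]],"rot":[[0,0,0],[0,0,0],[0,0,0],[0,0,0],[0,0,0]]}' 15
python3 - <<'E'
from h import *
im=grab_frame('wrist');save(im[100:300,170:470].repeat(2,0).repeat(2,1),'w17')
E
python3 -m handwheel '{"gripper":[1,1,1,1,1],"offset":[[-2,0,0],[-5,0,0],[-8,0,0],[-12,0,0],[-15,0,0]],"rot":[[0,0,0],[0,0,0],[0,0,0],[0,0,0],[0,0,0]]}'
python3 - <<'E'
from h import *
im=grab_frame('scene');save(im[100:340,200:440].repeat(2,0).repeat(2,1),'s18')
E
```

```text
time_s: 27.67
ee_pos: [520.0, -192.6, 3.0]
ee_rot: [127.4, 90.0, -58.8]
force: [-0.4, 0.1, 1.1]
gripper_width: 10.0
time_s: 28.08
ee_pos: [520.0, -192.6, 3.0]
ee_rot: [143.0, 90.0, -43.2]
force: [0.7, -0.7, 1.8]
gripper_width: 10.4
time_s: 28.55
ee_pos: [520.0, -192.5, 18.3]
ee_rot: [165.6, 90.0, -20.6]
force: [-1.2, -0.3, 0.4]
gripper_width: 10.5
```

View pics/w17.png

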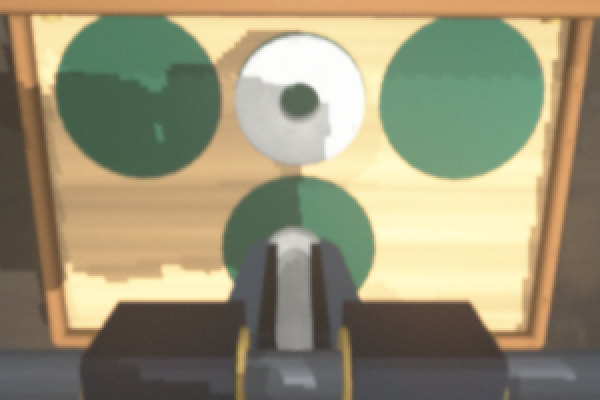

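View pics/s18.png

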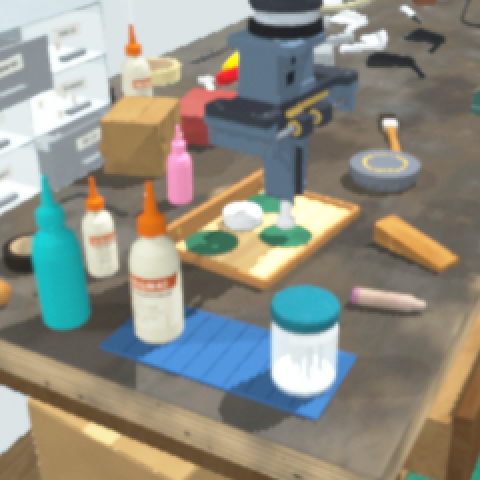

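```bash
python3 -m handwheel '{"gripper":[1,1,1,1,1],"offset":[[-10,0,0],[-22,0,0],[-34,0,0],[-44,0,0],[-50,0,0]],"rot":[[0,0,0],[0,0,0],[0,0,0],[0,0,0],[0,0,0]]}'
python3 - <<'E'
from h import *
goto((468,15,66),-96.2)
E
```

```text
time_s: 29.02
ee_pos: [520.6, -192.8, 69.6]
ee_rot: [163.3, 89.9, -22.9]
force: [-0.5, 0.3, -1.0]
gripper_width: 9.9
-> (468, 15, 66) t 29.02 off,rot [[3.3, -200.9, 74.6], [0.04, -0.13, -0.04]]
```

```bash
python3 -m handwheel '{"gripper":[1,1,1,1,1],"offset":[[0,-14,5],[0,-34,13],[0,-56,21],[0,-78,29],[0,-100,37]],"rot":[[0,0,0],[0,0,0],[0,0,0],[0,0,0],[0,0,0]]}'
python3 -m handwheel '{"gripper":[1,1,1,1,1],"offset":[[0,-22,8],[0,-44,16],[0,-66,25],[0,-86,32],[0,-101,38]],"rot":[[0,0,0],[0,0,0],[0,0,0],[0,0,0],[0,0,0]]}'
python3 -m handwheel '{"gripper":[1,1,1],"offset":[[0,0,0],[0,0,0],[0,0,0]],"rot":[[0,0,0],[0,0,0],[0,0,0]]}'
python3 - <<'E'
from h import *
goto((468,15,0),-96.2)
E
```

```text
time_s: 29.43
ee_pos: [492.5, -87.4, 67.4]
ee_rot: [-14.5, 89.9, 159.4]
force: [-0.3, -0.0, 0.3]
gripper_width: 10.4
time_s: 29.85
ee_pos: [465.2, 17.5, 67.5]
ee_rot: [-11.3, 89.9, 162.6]
force: [-0.0, 0.7, 0.6]
gripper_width: 9.8
time_s: 30.1
ee_pos: [466.8, 15.3, 67.8]
ee_rot: [71.4, 90.0, -114.8]
force: [-0.3, 0.1, -0.8]
gripper_width: 10.6
-> (468, 15, 0) t 30.1 off,rot [[67.7, 0.1, -1.3], [0.06, 0.01, -0.02]]
```

```bash
python3 -m handwheel '{"gripper":[1,1,1,1,1],"offset":[[12,0,0],[28,0,0],[44,0,0],[56,0,0],[62,0,0]],"rot":[[0,0,0],[0,0,0],[0,0,0],[0,0,0],[0,0,0]]}'
python3 -m handwheel '{"gripper":[1,1,1,1,1],"offset":[[2,0,0],[4,0,0],[4.5,0,0],[5,0,0],[5,0,0]],"rot":[[0,0,0],[0,0,0],[0,0,0],[0,0,0],[0,0,0]]}'
python3 - <<'E'
from h import *
im=grab_frame('scene');save(im[100:340,200:440].repeat(2,0).repeat(2,1),'s19')
E
```

```text
time_s: 30.52
ee_pos: [466.0, 14.5, 4.4]
ee_rot: [11.6, 89.8, -174.7]
force: [0.8, -0.5, -0.8]
gripper_width: 10.2
time_s: 30.93
ee_pos: [467.4, 15.3, 1.3]
ee_rot: [-179.7, 89.9, -5.8]
force: [-0.0, 0.2, -0.1]
gripper_width: 9.9
```

View pics/s19.png

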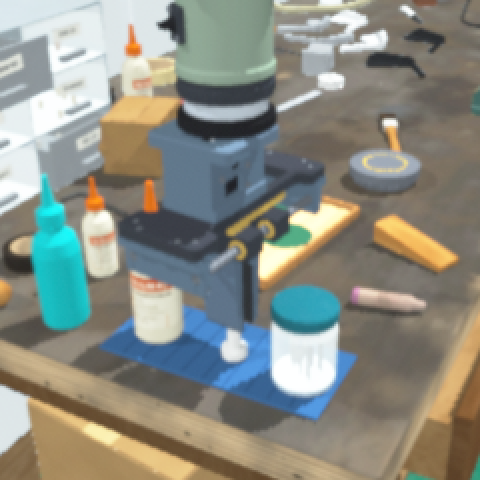

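```bash
python3 -m handwheel '{"gripper":[1,1],"offset":[[1,0,0],[1,0,0]],"rot":[[0,0,0],[0,0,0]]}'
python3 -m handwheel '{"gripper":[1,1],"offset":[[0.7,0,0],[0.7,0,0]],"rot":[[0,0,0],[0,0,0]]}'
```

```text
time_s: 31.15
ee_pos: [467.0, 15.4, -0.0]
ee_rot: [177.6, 90.0, -8.5]
force: [0.4, 0.7, -0.4]
gripper_width: 10.0
time_s: 31.32
ee_pos: [467.4, 15.5, -0.1]
ee_rot: [-173.9, 89.9, -0.1]
force: [-0.1, -1.1, 5.1]
gripper_width: 9.9
```

```bash
python3 -m handwheel '{"gripper":[0.85,0.8,0.75,0.65,0.5],"offset":[[0,0,0],[0,0,0],[0,0,0],[0,0,0],[0,0,0]],"rot":[[0,0,0],[0,0,0],[0,0,0],[0,0,0],[0,0,0]]}'
python3 -m handwheel '{"gripper":[0.5,0.5,0.5,0.5,0.5],"offset":[[0,0,0],[-15,0,0],[-40,0,0],[-70,0,0],[-100,0,0]],"rot":[[0,0,0],[0,0,0],[0,0,0],[0,0,0],[0,0,0]]}'
python3 - <<'E'
from h import *
im=grab_frame('scene');save(im[100:340,200:440].repeat(2,0).repeat(2,1),'s20')
goto((576.8,-199,80),-96.2)
E
```

```text
time_s: 31.73
ee_pos: [466.8, 15.4, -1.0]
ee_rot: [37.6, 90.0, -148.5]
force: [0.5, 0.1, 0.3]
gripper_width: 33.0
time_s: 32.15
ee_pos: [466.2, 15.4, 99.8]
ee_rot: [9.5, 89.9, -176.7]
force: [0.8, -0.4, 0.1]
gripper_width: 45.8
-> (576.8, -199, 80) t 32.2 off,rot [[26.8, 201.9, -128.1], [0.04, -0.6, 0.07]]
```

View pics/s20.png

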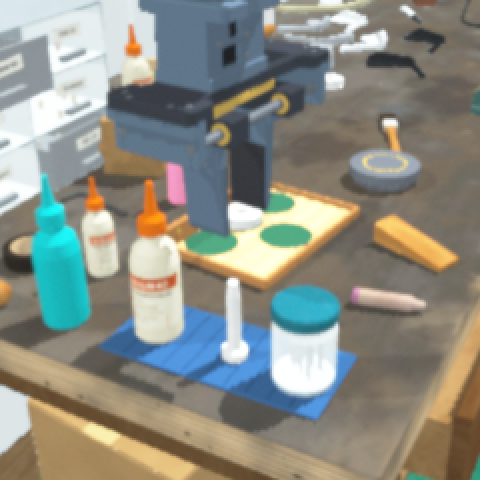

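```bash
python3 -m handwheel '{"gripper":[0.27,0.27,0.27,0.27,0.27],"offset":[[0,24,-15],[0,50,-32],[0,76,-48],[0,102,-65],[0,128,-81]],"rot":[[0,0,0],[0,0,0],[0,0,0],[0,0,0],[0,0,0]]}'
python3 -m handwheel '{"gripper":[0.27,0.27,0.27,0.27,0.27],"offset":[[0,24,-15],[0,46,-29],[0,62,-40],[0,74,-47],[0,74,-47]],"rot":[[0,0,0],[0,0,0],[0,0,0],[0,0,0],[0,0,0]]}'
python3 -m handwheel '{"gripper":[0.27,0.27,0.27],"offset":[[20,0,0],[20,0,0],[20,0,0]],"rot":[[0,0,0],[0,0,0],[0,0,0]]}'
python3 - <<'E'
from h import *
goto((576.8,-199,-28),-96.2)
c=cam('wrist'); im=grab_frame('wrist');save(im[0:400].repeat(1,0),'w21')
print(proj(c,(576.8,-199,20)))
E
```

```text
time_s: 32.62
ee_pos: [534.2, -121.9, 99.0]
ee_rot: [175.4, 90.0, -10.7]
force: [0.2, 0.6, 0.7]
gripper_width: 66.4
time_s: 33.03
ee_pos: [573.4, -201.4, 98.6]
ee_rot: [128.8, 89.9, -57.5]
force: [-0.5, 0.4, 0.5]
gripper_width: 66.2
time_s: 33.28
ee_pos: [571.0, -197.8, 78.2]
ee_rot: [-17.6, 89.8, 156.3]
force: [-0.3, 0.3, 0.5]
gripper_width: 66.4
-> (576.8, -199, -28) t 33.28 off,rot [[106.2, 0.7, -6.2], [0.08, 0.2, 0.06]]
[319.22821094 195.09088494]
```

View pics/w21.png

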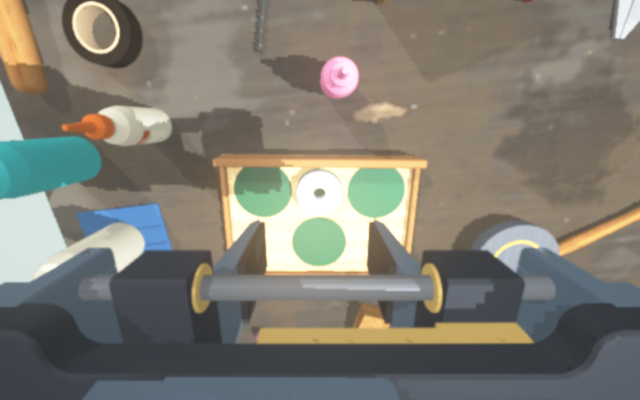

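```bash
python3 -m handwheel '{"gripper":[0.27,0.27,0.27,0.27,0.27],"offset":[[20,0.5,-4],[45,0.5,-5],[70,0.5,-5],[85,0.5,-5],[92,0.5,-5]],"rot":[[0,0,0],[0,0,0],[0,0,0],[0,0,0],[0,0,0]]}'
python3 -m handwheel '{"gripper":[0.27,0.27,0.27],"offset":[[2,0,0],[4,0,0],[4,0,0]],"rot":[[0,0,0],[0,0,0],[0,0,0]]}'
python3 -m handwheel '{"gripper":[0.27,0.27,0.27],"offset":[[1,0,0],[1,0,0],[1,0,0]],"rot":[[0,0,0],[0,0,0],[0,0,0]]}'
python3 - <<'E'
from h import *
goto((576.8,-199,-28),-96.2)
im=grab_frame('wrist');save(im[100:300,170:470].repeat(2,0).repeat(2,1),'w22')
E
```

```text
time_s: 33.75
ee_pos: [576.2, -199.1, -14.2]
ee_rot: [-14.3, 89.8, 159.5]
force: [-0.3, -0.2, 1.0]
gripper_width: 66.4
time_s: 34.0
ee_pos: [578.3, -200.3, -15.7]
ee_rot: [165.2, 89.9, -20.9]
force: [-0.1, 0.5, -0.4]
gripper_width: 66.7
time_s: 34.25
ee_pos: [577.9, -200.4, -17.1]
ee_rot: [163.0, 89.9, -23.1]
force: [0.6, 0.0, 0.2]
gripper_width: 66.5
-> (576.8, -199, -28) t 34.25 off,rot [[10.9, -1.3, 1.2], [0.04, -0.08, -0.02]]
```

View pics/w22.png

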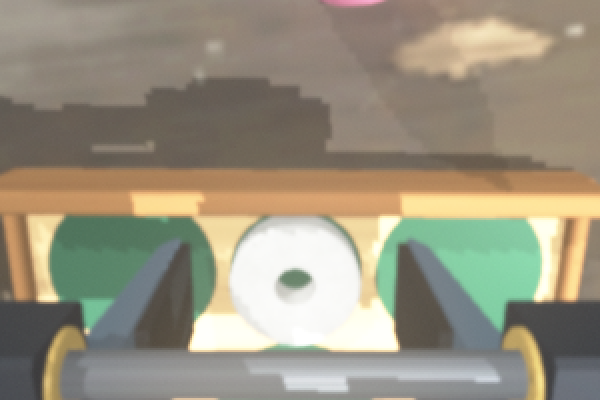

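```bash
python3 -m handwheel '{"gripper":[0.27,0.27,0.27,0.27,0.27],"offset":[[3,0,0],[6,-0.5,0],[9,-0.5,0],[11,-0.5,0],[11,-0.5,0]],"rot":[[0,0,0],[0,0,0],[0,0,0],[0,0,0],[0,0,0]]}'
python3 -m handwheel '{"gripper":[1,1,1,1,1],"offset":[[0,0,0],[0,0,0],[0,0,0],[0,0,0],[0,0,0]],"rot":[[0,0,0],[0,0,0],[0,0,0],[0,0,0],[0,0,0]]}' 25
python3 -m handwheel '{"gripper":[1,1,1],"offset":[[0,0,0],[0,0,0],[0,0,0]],"rot":[[0,0,0],[0,0,0],[0,0,0]]}'
python3 -m handwheel '{"gripper":[1,1,1,1,1],"offset":[[-2,0,0],[-5,0,0],[-9,0,0],[-14,0,0],[-20,0,0]],"rot":[[0,0,0],[0,0,0],[0,0,0],[0,0,0],[0,0,0]]}'
python3 - <<'E'
from h import *
im=grab_frame('wrist');save(im[100:300,170:470].repeat(2,0).repeat(2,1),'w23')
im=grab_frame('scene');save(im[100:340,200:440].repeat(2,0).repeat(2,1),'s23')
E
```

```text
time_s: 34.72
ee_pos: [576.9, -199.5, -29.6]
ee_rot: [-10.8, 89.9, 163.1]
force: [0.2, 0.3, -1.4]
gripper_width: 66.5
time_s: 35.13
ee_pos: [577.6, -199.8, -28.7]
ee_rot: [146.8, 90.0, -39.3]
force: [-0.7, 0.1, -0.2]
gripper_width: 42.2
time_s: 35.38
ee_pos: [577.6, -199.8, -28.7]
ee_rot: [144.8, 90.0, -41.3]
force: [0.2, -0.7, 0.0]
gripper_width: 42.0
time_s: 35.8
ee_pos: [577.3, -199.6, -8.5]
ee_rot: [-7.3, 90.0, 166.5]
force: [-0.8, 0.0, -0.8]
gripper_width: 42.2
```

View pics/w23.png

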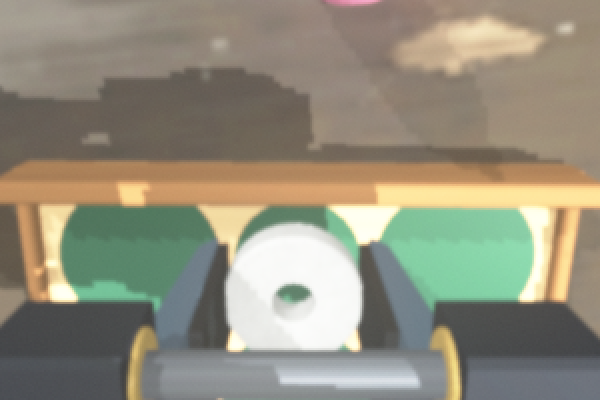

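View pics/s23.png

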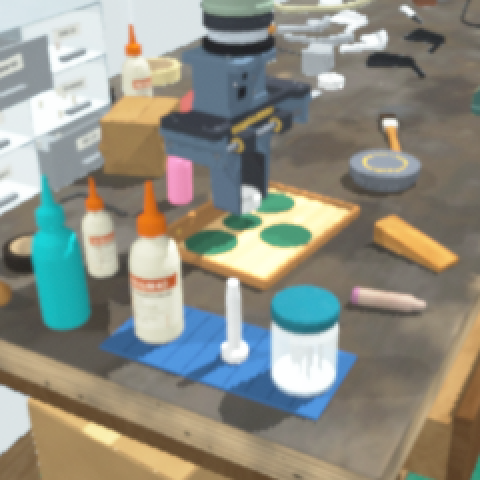

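```bash
python3 -m handwheel '{"gripper":[1,1,1,1,1],"offset":[[-8,0,0],[-18,0,0],[-28,0,0],[-38,0,0],[-45,0,0]],"rot":[[0,0,0],[0,0,0],[0,0,0],[0,0,0],[0,0,0]]}'
python3 -m handwheel '{"gripper":[1,1],"offset":[[0,0,0],[0,0,0]],"rot":[[0,0,0],[0,0,0]]}'
python3 - <<'E'
from h import *
c=cam('wrist');s=state();im=grab_frame('wrist')
hsv=cv2.cvtColor(im,cv2.COLOR_RGB2HSV);save(im[150:300,220:420].repeat(4,0).repeat(4,1),'w24')
print(s['ee_pos'])
for v in (243,244,246,248): print(v,onz(c,317,v,s['ee_pos'][2]+34.7+14))
goto((479.5,-398.3,36),-96.2)
E
```

```text
time_s: 36.32
ee_pos: [578.3, -200.0, 38.1]
ee_rot: [164.7, 89.9, -21.5]
force: [0.6, 0.1, -0.8]
gripper_width: 42.0
time_s: 36.48
ee_pos: [577.8, -199.8, 36.9]
ee_rot: [163.8, 89.9, -22.3]
force: [-0.1, 0.1, -2.3]
gripper_width: 41.7
[ 577.80796252 -199.80528975   36.88889592]
243 [ 583.84368377 -198.58730687   85.58889592]
244 [ 583.16475868 -198.51515239   85.58889592]
246 [ 581.80228482 -198.37035216   85.58889592]
248 [ 580.43360915 -198.22489299   85.58889592]
-> (479.5, -398.3, 36) t 36.53 off,rot [[0.2, 208.0, 75.9], [0.04, 0.0, -0.0]]
```

View pics/w24.png

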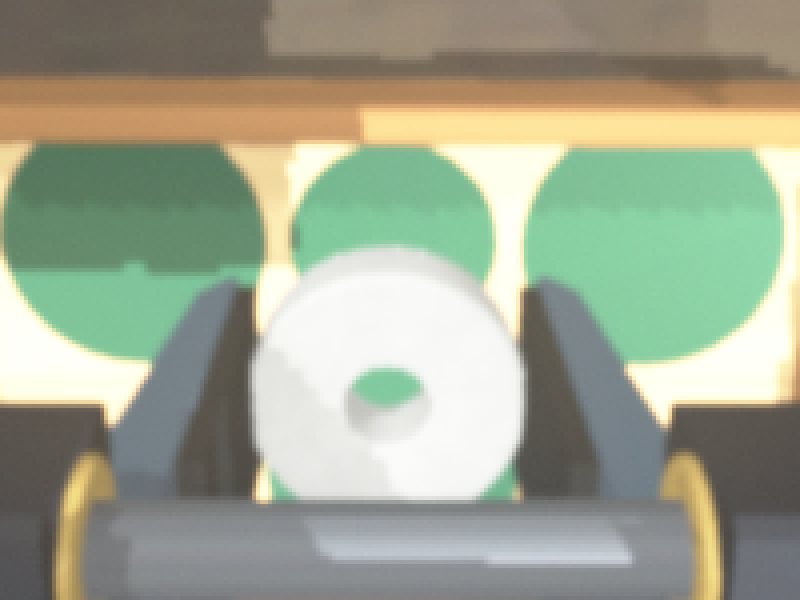

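```bash
python3 -m handwheel '{"gripper":[1,1,1,1,1],"offset":[[0,14,5],[0,34,12],[0,56,20],[0,80,29],[0,104,38]],"rot":[[0,0,0],[0,0,0],[0,0,0],[0,0,0],[0,0,0]]}'
python3 -m handwheel '{"gripper":[1,1,1,1,1],"offset":[[0,24,9],[0,48,18],[0,70,26],[0,88,33],[0,104,38]],"rot":[[0,0,0],[0,0,0],[0,0,0],[0,0,0],[0,0,0]]}'
python3 -m handwheel '{"gripper":[1,1,1],"offset":[[0,0,0],[0,0,0],[0,0,0]],"rot":[[0,0,0],[0,0,0],[0,0,0]]}'
python3 - <<'E'
from h import *
s=state();c=cam('wrist');im=grab_frame('wrist')
save(im[150:350,170:470].repeat(2,0).repeat(2,1),'w25')
print(((proj(c,(479.5,-398.3,22))-[170,150])*2))
goto((479,-398.5,-12),-96.2)
E
```

```text
time_s: 36.95
ee_pos: [527.1, -300.2, 35.4]
ee_rot: [-8.5, 89.9, 165.3]
force: [1.2, -0.1, -0.6]
gripper_width: 42.2
time_s: 37.37
ee_pos: [477.5, -400.0, 35.4]
ee_rot: [-13.5, 89.9, 160.3]
force: [0.2, -0.2, -0.5]
gripper_width: 41.7
time_s: 37.62
ee_pos: [479.1, -397.9, 35.6]
ee_rot: [-45.9, 89.9, 128.0]
force: [-0.6, -0.7, -1.6]
gripper_width: 41.6
[298.76848816 132.68068514]
-> (479, -398.5, -12) t 37.67 off,rot [[47.7, 1.0, 0.3], [0.06, 0.04, 0.05]]
```

View pics/w25.png

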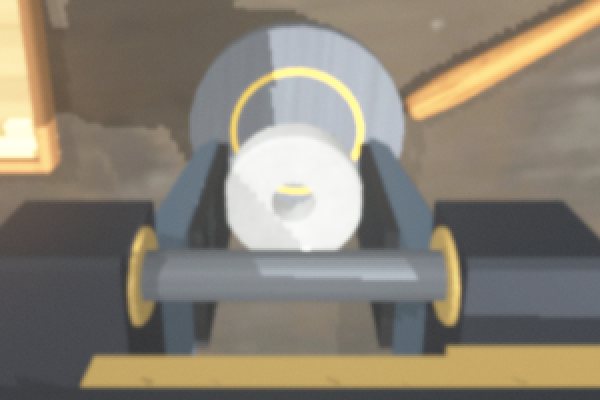

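```bash
python3 -m handwheel '{"gripper":[1,1,1,1,1],"offset":[[10,0.5,0],[22,1,0],[34,1,0],[41,1,0],[45,1,0]],"rot":[[0,0,0],[0,0,0],[0,0,0],[0,0,0],[0,0,0]]}'
python3 -m handwheel '{"gripper":[1,1,1],"offset":[[0.5,0,0],[1,0,0],[1,0,0]],"rot":[[0,0,0],[0,0,0],[0,0,0]]}'
python3 -m handwheel '{"gripper":[1,1,1],"offset":[[0.5,0,0],[1,0,0],[1,0,0]],"rot":[[0,0,0],[0,0,0],[0,0,0]]}'
```

```text
time_s: 38.08
ee_pos: [478.6, -398.1, -11.2]
ee_rot: [-34.3, 89.8, 139.6]
force: [0.2, 0.6, -0.5]
gripper_width: 42.1
time_s: 38.33
ee_pos: [479.8, -399.6, -9.6]
ee_rot: [143.5, 90.0, -42.7]
force: [-0.7, 0.8, -0.8]
gripper_width: 41.7
time_s: 38.58
ee_pos: [479.6, -399.5, -10.5]
ee_rot: [142.8, 90.0, -43.4]
force: [-0.3, -0.1, -1.2]
gripper_width: 41.7
```

```bash
python3 -m handwheel '{"gripper":[1,1,1],"offset":[[0.7,0,0],[1.2,0,0],[1.2,0,0]],"rot":[[0,0,0],[0,0,0],[0,0,0]]}'
python3 -m handwheel '{"gripper":[1,1],"offset":[[0.7,0,0],[0.7,0,0]],"rot":[[0,0,0],[0,0,0]]}'
```

```text
time_s: 38.83
ee_pos: [479.4, -399.3, -12.1]
ee_rot: [-14.0, 90.0, 159.8]
force: [0.3, 0.8, -1.0]
gripper_width: 42.1
time_s: 39.0
ee_pos: [479.5, -399.4, -12.7]
ee_rot: [127.2, 90.0, -59.0]
force: [-0.3, 0.5, -1.1]
gripper_width: 42.3
```

```bash
python3 -m handwheel '{"gripper":[1,1],"offset":[[0.7,0,0],[0.7,0,0]],"rot":[[0,0,0],[0,0,0]]}'
```

```text
time_s: 39.17
ee_pos: [479.6, -399.4, -12.8]
ee_rot: [140.4, 90.0, -45.8]
force: [-0.9, 0.8, 4.0]
gripper_width: 41.8
```

Contact on the plate. Release, retreat, and look.

```bash
python3 -m handwheel '{"gripper":[0.5,0.45,0.4,0.3,0.3],"offset":[[0,0,0],[0,0,0],[0,0,0],[0,0,0],[0,0,0]],"rot":[[0,0,0],[0,0,0],[0,0,0],[0,0,0],[0,0,0]]}'
python3 -m handwheel '{"gripper":[0.3,0.3,0.3,0.3,0.3],"offset":[[-10,0,0],[-30,0,0],[-60,0,0],[-90,0,0],[-120,0,0]],"rot":[[0,0,0],[0,0,0],[0,0,0],[0,0,0],[0,0,0]]}'
python3 -m handwheel '{"gripper":[0.3,0.3,0.3],"offset":[[0,0,0],[0,0,0],[0,0,0]],"rot":[[0,0,0],[0,0,0],[0,0,0]]}'
python3 - <<'E'
from h import *
s=state();c=cam('wrist');im=grab_frame('wrist')
save(im[50:250,170:470].repeat(2,0).repeat(2,1),'w26')
print(((proj(c,(479.5,-398.3,22))-[170,50])*2))
im=grab_frame('scene');save(im[100:340,200:440].repeat(2,0).repeat(2,1),'s26')
E
```

```text
time_s: 39.58
ee_pos: [479.5, -399.4, -13.6]
ee_rot: [25.3, 90.0, -160.9]
force: [-0.0, 0.2, 0.1]
gripper_width: 62.9
time_s: 40.0
ee_pos: [479.4, -399.2, 108.5]
ee_rot: [145.3, 90.0, -40.8]
force: [-0.3, 0.2, 0.1]
gripper_width: 64.1
time_s: 40.25
ee_pos: [479.1, -399.0, 106.5]
ee_rot: [-28.0, 90.0, 145.8]
force: [0.2, 0.9, 0.8]
gripper_width: 63.7
[295.32871354 286.85564454]
```

View pics/w26.png

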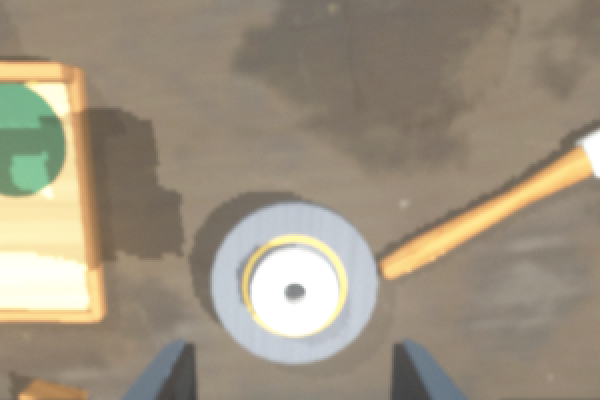

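View pics/s26.png

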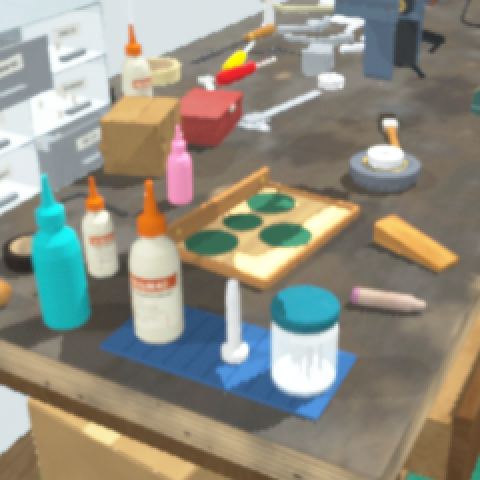

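```bash
python3 -m handwheel '{"gripper":[0.5,0.5,0.5,0.5,0.5],"offset":[[0,-25,-3],[0,-60,-7],[0,-95,-11],[0,-130,-15],[0,-165,-18]],"rot":[[0,0,0],[0,0,0],[0,0,0],[0,0,0],[0,0,0]]}'
python3 -m handwheel '{"gripper":[0.5,0.5,0.5,0.5,0.5],"offset":[[0,-35,0],[0,-70,0],[0,-105,0],[0,-140,0],[0,-170,0]],"rot":[[0,0,0],[0,0,0],[0,0,0],[0,0,0],[0,0,0]]}'
python3 - <<'E'
from h import *
goto((466.8,15.4,100),-96.2)
E
```

```text
time_s: 40.77
ee_pos: [514.5, -235.4, 105.1]
ee_rot: [-20.4, 89.8, 153.4]
force: [-0.1, 0.1, 0.2]
gripper_width: 45.3
time_s: 41.18
ee_pos: [532.3, -65.9, 105.2]
ee_rot: [-7.5, 89.8, 166.3]
force: [0.8, -0.8, 0.1]
gripper_width: 45.7
-> (466.8, 15.4, 100) t 41.18 off,rot [[5.5, -73.8, 73.8], [0.07, 0.17, 0.02]]
```

```bash
python3 -m handwheel '{"gripper":[0.5,0.5,0.5,0.5,0.5],"offset":[[0,0,25],[0,-2,50],[0,-25,73],[0,-50,73],[0,-73,73]],"rot":[[0,0,0],[0,0,0],[0,0,0],[0,0,0],[0,0,0]]}'
python3 -m handwheel '{"gripper":[0.5,0.5,0.5],"offset":[[0,0,0],[0,0,0],[0,0,0]],"rot":[[0,0,0],[0,0,0],[0,0,0]]}'
python3 - <<'E'
from h import *
goto((466.8,15.4,0),-96.2)
c=cam('wrist');im=grab_frame('wrist')
save(im[100:300,170:470].repeat(2,0).repeat(2,1),'w27');print((proj(c,(466.8,15.4,78))-[170,100])*2)
E
```

```text
time_s: 41.6
ee_pos: [466.3, 13.1, 105.5]
ee_rot: [6.0, 89.8, 179.8]
force: [0.5, 0.6, 0.1]
gripper_width: 46.0
time_s: 41.85
ee_pos: [468.1, 11.8, 105.8]
ee_rot: [22.7, 89.9, -163.4]
force: [-0.8, 0.8, -0.9]
gripper_width: 45.4
-> (466.8, 15.4, 0) t 41.85 off,rot [[105.8, -3.5, 1.5], [0.06, 0.1, -0.04]]
[289.88010386 225.77772624]
```

View pics/w27.png

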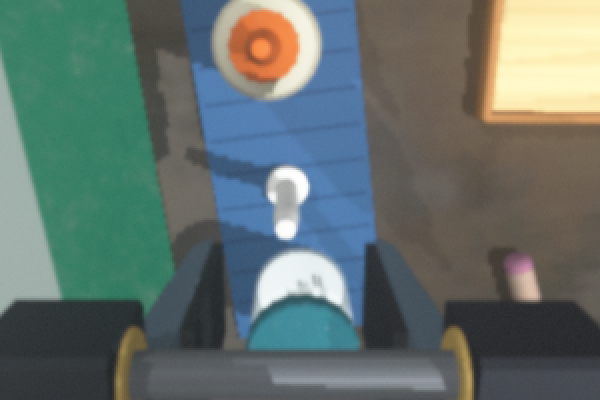

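```bash
python3 -m handwheel '{"gripper":[0.5,0.5,0.5,0.5,0.5],"offset":[[0,-4,1.5],[20,-4,1.5],[45,-4,1.5],[70,-4,1.5],[90,-4,1.5]],"rot":[[0,0,0],[0,0,0],[0,0,0],[0,0,0],[0,0,0]]}'
python3 -m handwheel '{"gripper":[0.5,0.5,0.5,0.5],"offset":[[8,0,0],[14,0,0],[14.5,0,0],[14.5,0,0]],"rot":[[0,0,0],[0,0,0],[0,0,0],[0,0,0]]}'
python3 - <<'E'
from h import *
goto((466.8,15.4,0),-96.2)
im=grab_frame('wrist')
save(im[100:300,170:470].repeat(2,0).repeat(2,1),'w28')
E
```

```text
time_s: 42.32
ee_pos: [466.8, 15.8, 15.1]
ee_rot: [12.2, 89.9, -174.1]
force: [0.4, -0.1, 0.2]
gripper_width: 45.5
time_s: 42.65
ee_pos: [468.2, 16.2, 2.5]
ee_rot: [-177.0, 89.9, -3.2]
force: [0.3, -0.0, 0.3]
gripper_width: 45.6
-> (466.8, 15.4, 0) t 42.65 off,rot [[2.5, 0.9, 1.3], [0.02, -0.06, 0.0]]
```

View pics/w28.png

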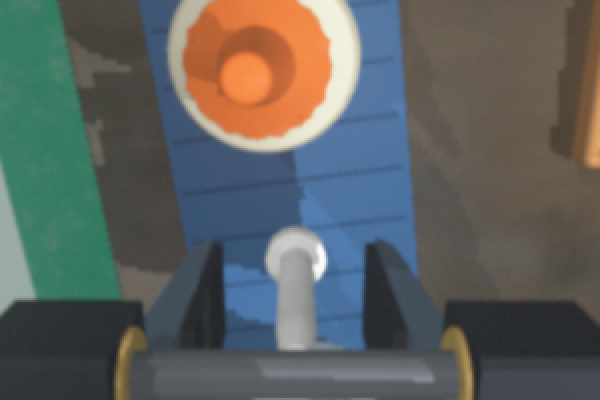

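```bash
python3 -m handwheel '{"gripper":[0.7,0.8,1,1,1],"offset":[[1,0,0],[2,0,0],[2,0,0],[2,0,0],[2,0,0]],"rot":[[0,0,0],[0,0,0],[0,0,0],[0,0,0],[0,0,0]]}' 15
python3 -m handwheel '{"gripper":[1,1,1,1,1],"offset":[[0,0,0],[0,0,0],[0,0,0],[0,0,0],[0,0,0]],"rot":[[0,0,0],[0,0,0],[0,0,0],[0,0,0],[0,0,0]]}' 15
python3 -m handwheel '{"gripper":[1,1,1,1,1],"offset":[[-5,0,0],[-15,0,0],[-30,0,0],[-50,0,0],[-65,0,0]],"rot":[[0,0,0],[0,0,0],[0,0,0],[0,0,0],[0,0,0]]}' 15
python3 - <<'E'
from h import *
goto((521,-192.6,66),-96.2)
im=grab_frame('scene');save(im[100:340,200:440].repeat(2,0).repeat(2,1),'s28')
E
```

```text
time_s: 43.12
ee_pos: [467.6, 16.4, 0.2]
ee_rot: [173.0, 90.0, -13.1]
force: [-0.4, -0.9, -0.8]
gripper_width: 15.2
time_s: 43.53
ee_pos: [467.6, 16.4, 0.1]
ee_rot: [-179.1, 90.0, -5.3]
force: [0.1, 0.3, 2.3]
gripper_width: 9.9
time_s: 43.95
ee_pos: [467.6, 16.3, 66.2]
ee_rot: [161.8, 90.0, -24.3]
force: [1.5, 0.7, 0.3]
gripper_width: 10.2
-> (521, -192.6, 66) t 43.95 off,rot [[0.3, 202.0, -75.5], [0.05, -0.02, -0.01]]
```

View pics/s28.png

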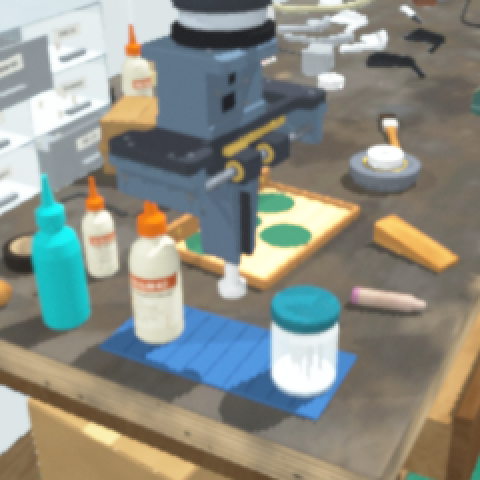

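```bash
python3 -m handwheel '{"gripper":[1,1,1,1,1],"offset":[[0,14,-5],[0,34,-13],[0,56,-21],[0,78,-29],[0,100,-37]],"rot":[[0,0,0],[0,0,0],[0,0,0],[0,0,0],[0,0,0]]}'
python3 -m handwheel '{"gripper":[1,1,1,1,1],"offset":[[0,22,-8],[0,44,-16],[0,66,-25],[0,86,-32],[0,102,-38]],"rot":[[0,0,0],[0,0,0],[0,0,0],[0,0,0],[0,0,0]]}'
python3 -m handwheel '{"gripper":[1,1,1,1],"offset":[[0,0,0],[20,0,0],[40,0,0],[50,0,0]],"rot":[[0,0,0],[0,0,0],[0,0,0],[0,0,0]]}'
python3 -m handwheel '{"gripper":[1,1,1],"offset":[[6,0,0],[9,0,0],[9,0,0]],"rot":[[0,0,0],[0,0,0],[0,0,0]]}'
python3 - <<'E'
from h import *
goto((520.6,-192.6,3.2),-96.2)
im=grab_frame('scene');save(im[100:340,200:440].repeat(2,0).repeat(2,1),'s29')
E
```

```text
time_s: 44.42
ee_pos: [493.4, -88.0, 64.6]
ee_rot: [8.2, 90.0, -178.0]
force: [-1.0, 0.7, -1.2]
gripper_width: 10.2
time_s: 44.83
ee_pos: [520.4, -194.2, 64.4]
ee_rot: [25.4, 90.0, -160.8]
force: [-0.2, 0.0, -0.2]
gripper_width: 10.0
time_s: 45.17
ee_pos: [518.4, -191.3, 12.8]
ee_rot: [-17.7, 89.8, 156.2]
force: [-0.2, 0.3, -1.4]
gripper_width: 10.2
time_s: 45.42
ee_pos: [520.3, -192.1, 5.8]
ee_rot: [-14.5, 90.0, 159.3]
force: [-0.3, -0.4, 0.4]
gripper_width: 10.5
-> (520.6, -192.6, 3.2) t 45.42 off,rot [[2.6, 0.5, -0.4], [0.07, 0.04, 0.01]]
```

View pics/s29.png

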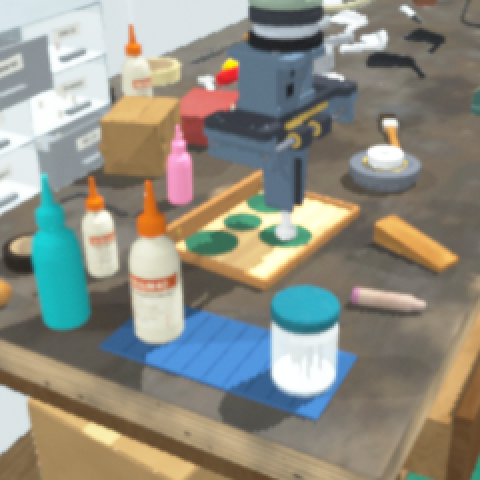

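```bash
python3 -m handwheel '{"gripper":[1,1,1],"offset":[[0.8,0,0],[1.5,0,0],[1.5,0,0]],"rot":[[0,0,0],[0,0,0],[0,0,0]]}'
python3 -m handwheel '{"gripper":[1,1,1],"offset":[[0.8,0,0],[0.8,0,0],[0.8,0,0]],"rot":[[0,0,0],[0,0,0],[0,0,0]]}'
```

```text
time_s: 45.72
ee_pos: [520.8, -192.7, 5.1]
ee_rot: [162.3, 89.9, -23.8]
force: [0.4, 0.2, -0.4]
gripper_width: 10.1
time_s: 45.97
ee_pos: [520.5, -192.6, 3.9]
ee_rot: [151.6, 90.0, -34.5]
force: [-0.2, -1.1, -0.7]
gripper_width: 10.1
```

```bash
python3 -m handwheel '{"gripper":[1,1,1],"offset":[[0.8,0,0],[0.8,0,0],[0.8,0,0]],"rot":[[0,0,0],[0,0,0],[0,0,0]]}'
python3 -m handwheel '{"gripper":[1,1,1],"offset":[[0.6,0,0],[0.6,0,0],[0.6,0,0]],"rot":[[0,0,0],[0,0,0],[0,0,0]]}'
```

```text
time_s: 46.22
ee_pos: [520.6, -192.6, 3.2]
ee_rot: [159.3, 90.0, -26.8]
force: [-0.2, -0.1, 1.1]
gripper_width: 10.1
time_s: 46.47
ee_pos: [520.8, -192.6, 3.1]
ee_rot: [163.9, 89.9, -22.3]
force: [-1.9, 0.3, 5.7]
gripper_width: 10.2
```

Seated. Release and go up.

```bash
python3 -m handwheel '{"gripper":[0.85,0.8,0.75,0.65,0.5],"offset":[[0,0,0],[0,0,0],[0,0,0],[0,0,0],[0,0,0]],"rot":[[0,0,0],[0,0,0],[0,0,0],[0,0,0],[0,0,0]]}'
python3 -m handwheel '{"gripper":[0.5,0.5,0.5,0.5,0.5],"offset":[[0,0,0],[-20,0,0],[-50,0,0],[-85,0,0],[-120,0,0]],"rot":[[0,0,0],[0,0,0],[0,0,0],[0,0,0],[0,0,0]]}'
python3 - <<'E'
from h import *
goto((400.5,15,123),-96.2)
c=cam('top');im=grab_frame('scene');save(im[100:340,200:440].repeat(2,0).repeat(2,1),'s30')
E
```

```text
time_s: 46.88
ee_pos: [520.3, -192.5, 2.1]
ee_rot: [-1.6, 90.0, 172.2]
force: [-0.3, 1.0, -0.4]
gripper_width: 33.2
time_s: 47.3
ee_pos: [519.8, -192.3, 123.2]
ee_rot: [-13.0, 89.9, 160.8]
force: [0.8, -0.5, 0.2]
gripper_width: 45.4
-> (400.5, 15, 123) t 47.3 off,rot [[0.5, -193.3, 140.8], [0.04, 0.1, 0.02]]
```

View pics/s30.png

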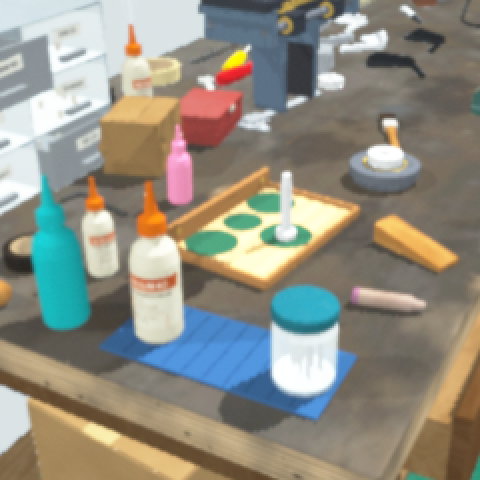

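Mandrel stands on its disc. Now the jar.

```bash
python3 -m handwheel '{"gripper":[0,0,0,0,0],"offset":[[0,-20,15],[0,-46,34],[0,-74,54],[0,-102,74],[0,-130,94]],"rot":[[0,0,0],[0,0,0],[0,0,0],[0,0,0],[0,0,0]]}'
python3 -m handwheel '{"gripper":[0,0,0,0,0],"offset":[[0,-24,18],[0,-46,34],[0,-63,47],[0,-63,47],[0,-63,47]],"rot":[[0,0,0],[0,0,0],[0,0,0],[0,0,0],[0,0,0]]}'
python3 -m handwheel '{"gripper":[0,0],"offset":[[0,0,0],[0,0,0]],"rot":[[0,0,0],[0,0,0]]}'
python3 - <<'E'
from h import *
goto((400.5,15,18.5),-96.2)
im=grab_frame('wrist')
save(im[100:300,170:470].repeat(2,0).repeat(2,1),'w31')
E
```

```text
time_s: 47.77
ee_pos: [439.8, -52.2, 122.1]
ee_rot: [-147.7, 90.0, 26.0]
force: [-0.1, 1.6, 0.4]
gripper_width: 76.2
time_s: 48.18
ee_pos: [400.7, 15.0, 122.4]
ee_rot: [161.4, 90.0, -24.6]
force: [0.2, 1.0, 0.1]
gripper_width: 90.8
time_s: 48.35
ee_pos: [401.7, 13.8, 122.4]
ee_rot: [154.5, 90.0, -31.7]
force: [0.9, 0.3, 0.3]
gripper_width: 91.2
-> (400.5, 15, 18.5) t 48.35 off,rot [[103.9, -1.1, 1.4], [-0.0, -0.04, -0.02]]
```

View pics/w31.png

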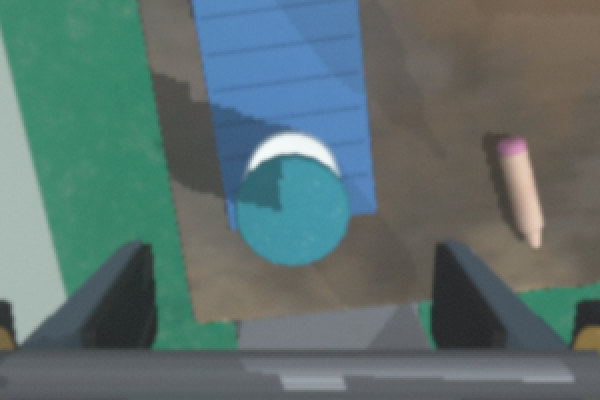

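```bash
python3 -m handwheel '{"gripper":[0,0,0,0,0],"offset":[[20,-1,1],[45,-1,1],[70,-1,1],[92,-1,1],[103,-1,1]],"rot":[[0,0,0],[0,0,0],[0,0,0],[0,0,0],[0,0,0]]}'
python3 -m handwheel '{"gripper":[0.3,0.3,0.3,0.3,0.3],"offset":[[0,0,0],[0,0,0],[0,0,0],[0,0,0],[0,0,0]],"rot":[[0,0,0],[0,0,0],[0,0,0],[0,0,0],[0,0,0]]}'
python3 -m handwheel '{"gripper":[1,1,1,1,1],"offset":[[0,0,0],[0,0,0],[0,0,0],[0,0,0],[0,0,0]],"rot":[[0,0,0],[0,0,0],[0,0,0],[0,0,0],[0,0,0]]}' 25
python3 -m handwheel '{"gripper":[1,1,1],"offset":[[0,0,0],[0,0,0],[0,0,0]],"rot":[[0,0,0],[0,0,0],[0,0,0]]}' 25
```

```text
time_s: 48.82
ee_pos: [398.8, 14.8, 17.0]
ee_rot: [9.2, 89.8, -177.1]
force: [0.4, -0.4, 0.5]
gripper_width: 91.2
time_s: 49.23
ee_pos: [401.0, 15.5, 20.2]
ee_rot: [-175.2, 89.9, -1.4]
force: [0.5, -0.2, -1.0]
gripper_width: 64.0
time_s: 49.65
ee_pos: [400.5, 15.5, 19.8]
ee_rot: [172.8, 89.9, -13.3]
force: [-0.5, -0.5, 6.4]
gripper_width: 55.1
time_s: 49.9
ee_pos: [400.6, 15.5, 19.8]
ee_rot: [173.0, 89.9, -13.1]
force: [-1.5, -1.2, 5.8]
gripper_width: 54.7
```

```bash
python3 -m handwheel '{"gripper":[1,1,1,1,1],"offset":[[-4,0,0],[-14,0,0],[-32,0,0],[-54,0,0],[-76,0,0]],"rot":[[0,0,0],[0,0,0],[0,0,0],[0,0,0],[0,0,0]]}'
python3 -m handwheel '{"gripper":[1,1,1],"offset":[[-18,0,0],[-30,0,0],[-34,0,0]],"rot":[[0,0,0],[0,0,0],[0,0,0]]}'
python3 - <<'E'
from h import *
goto((569.4,-256.9,128),-96.2)
im=grab_frame('scene');save(im[100:340,200:440].repeat(2,0).repeat(2,1),'s32')
E
```

```text
time_s: 50.32
ee_pos: [399.0, 15.7, 95.7]
ee_rot: [2.7, 89.9, 176.6]
force: [1.3, -1.0, -1.4]
gripper_width: 54.8
time_s: 50.57
ee_pos: [401.0, 15.7, 131.0]
ee_rot: [-170.7, 89.8, 3.2]
force: [0.5, -0.0, -1.2]
gripper_width: 54.9
-> (569.4, -256.9, 128) t 50.57 off,rot [[3.5, 253.0, -196.7], [0.04, -0.18, 0.03]]
```

View pics/s32.png

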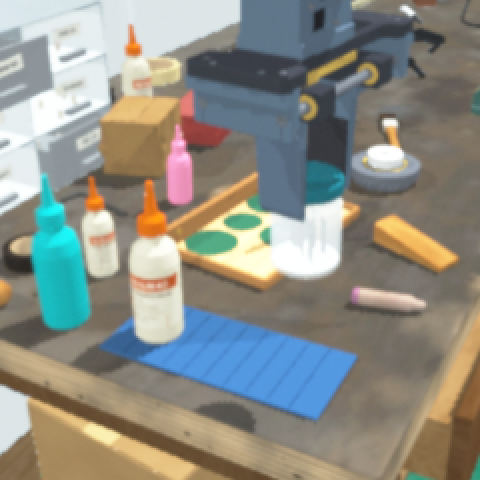

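```bash
python3 -m handwheel '{"gripper":[1,1,1,1,1],"offset":[[0,12,-9.4],[0,28,-22],[0,46,-36],[0,66,-52],[0,86,-67]],"rot":[[0,0,0],[0,0,0],[0,0,0],[0,0,0],[0,0,0]]}'
python3 -m handwheel '{"gripper":[1,1,1,1,1],"offset":[[0,20,-16],[0,40,-31],[0,60,-47],[0,80,-63],[0,100,-78]],"rot":[[0,0,0],[0,0,0],[0,0,0],[0,0,0],[0,0,0]]}'
python3 -m handwheel '{"gripper":[1,1,1,1,1],"offset":[[0,20,-16],[0,38,-30],[0,52,-41],[0,62,-48],[0,67,-51]],"rot":[[0,0,0],[0,0,0],[0,0,0],[0,0,0],[0,0,0]]}'
python3 -m handwheel '{"gripper":[1,1,1],"offset":[[0,0,0],[0,0,0],[0,0,0]],"rot":[[0,0,0],[0,0,0],[0,0,0]]}'
python3 - <<'E'
from h import *
goto((569.4,-256.9,23),-96.2)
E
```

```text
time_s: 51.03
ee_pos: [457.0, -77.8, 128.0]
ee_rot: [-6.7, 89.9, 167.2]
force: [1.4, 0.9, -1.0]
gripper_width: 54.7
time_s: 51.45
ee_pos: [523.9, -185.7, 127.6]
ee_rot: [-17.2, 89.8, 156.7]
force: [0.3, -0.3, -1.4]
gripper_width: 54.8
time_s: 51.87
ee_pos: [567.7, -257.9, 127.6]
ee_rot: [-16.0, 89.9, 157.8]
force: [0.6, 0.4, -1.9]
gripper_width: 54.8
time_s: 52.12
ee_pos: [567.1, -255.9, 129.2]
ee_rot: [-32.4, 89.9, 141.5]
force: [-1.0, 0.4, -1.3]
gripper_width: 54.7
-> (569.4, -256.9, 23) t 52.12 off,rot [[106.2, 0.8, -2.5], [0.08, 0.06, 0.04]]
```

```bash
python3 -m handwheel '{"gripper":[1,1,1,1,1],"offset":[[15,0.5,-1],[35,0.5,-1],[58,0.5,-1],[80,0.5,-1],[96,0.5,-1]],"rot":[[0,0,0],[0,0,0],[0,0,0],[0,0,0],[0,0,0]]}'
python3 -m handwheel '{"gripper":[1,1,1,1],"offset":[[3,0,0],[5,0,0],[6,0,0],[6,0,0]],"rot":[[0,0,0],[0,0,0],[0,0,0],[0,0,0]]}'
python3 - <<'E'
from h import *
goto((569.4,-256.9,23),-96.2)
im=grab_frame('scene');save(im[100:280,220:420].repeat(3,0).repeat(3,1),'s33')
E
```

```text
time_s: 52.53
ee_pos: [567.4, -256.1, 31.9]
ee_rot: [-22.4, 89.9, 151.5]
force: [-0.0, -0.6, -1.6]
gripper_width: 55.3
time_s: 52.87
ee_pos: [569.5, -257.7, 28.6]
ee_rot: [160.6, 89.9, -25.6]
force: [0.4, 0.0, -1.3]
gripper_width: 55.1
-> (569.4, -256.9, 23) t 52.87 off,rot [[5.6, -0.8, 0.2], [0.06, -0.12, -0.04]]
```

View pics/s33.png

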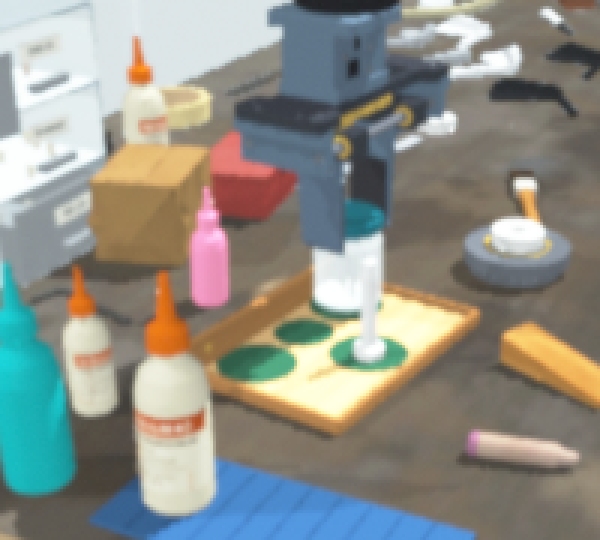

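```bash
python3 -m handwheel '{"gripper":[1,1,1,1],"offset":[[1.5,0,0],[3,-0.5,0],[4,-0.5,0],[4,-0.5,0]],"rot":[[0,0,0],[0,0,0],[0,0,0],[0,0,0]]}'
python3 -m handwheel '{"gripper":[1,1,1],"offset":[[0.8,0,0],[0.8,0,0],[0.8,0,0]],"rot":[[0,0,0],[0,0,0],[0,0,0]]}'
```

```text
time_s: 53.25
ee_pos: [568.7, -257.0, 23.3]
ee_rot: [11.5, 90.0, -174.7]
force: [0.4, 0.8, -1.5]
gripper_width: 54.7
time_s: 53.5
ee_pos: [569.0, -257.2, 22.9]
ee_rot: [159.4, 90.0, -26.7]
force: [-0.5, 0.8, 1.1]
gripper_width: 54.8
```

```bash
python3 -m handwheel '{"gripper":[1,1],"offset":[[0.5,0,0],[0.5,0,0]],"rot":[[0,0,0],[0,0,0]]}'
python3 -m handwheel '{"gripper":[0.3,0.3,0.2,0.2,0.2],"offset":[[0,0,0],[0,0,0],[0,0,0],[0,0,0],[0,0,0]],"rot":[[0,0,0],[0,0,0],[0,0,0],[0,0,0],[0,0,0]]}'
python3 -m handwheel '{"gripper":[0.1,0,0,0,0],"offset":[[0,0,0],[-20,0,0],[-50,0,0],[-85,0,0],[-120,0,0]],"rot":[[0,0,0],[0,0,0],[0,0,0],[0,0,0],[0,0,0]]}'
python3 - <<'E'
from h import *
goto((545.5,14.5,150),-96.2)
im=grab_frame('wrist');save(im,'w34')
E
```

```text
time_s: 53.67
ee_pos: [569.1, -257.2, 22.9]
ee_rot: [162.3, 89.9, -23.9]
force: [0.0, 0.8, 5.9]
gripper_width: 54.8
time_s: 54.08
ee_pos: [568.7, -257.1, 21.8]
ee_rot: [1.1, 90.0, 175.0]
force: [-1.1, -0.2, -0.6]
gripper_width: 72.9
time_s: 54.5
ee_pos: [568.2, -256.8, 142.8]
ee_rot: [-16.7, 89.9, 157.1]
force: [0.9, -0.2, 0.5]
gripper_width: 91.1
-> (545.5, 14.5, 150) t 54.5 off,rot [[-7.0, -267.3, 51.7], [0.04, 0.09, 0.03]]
```

View pics/w34.png

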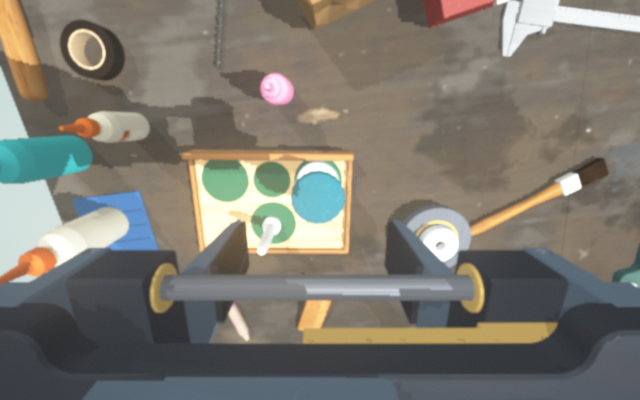

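Jar back upright. Now the bottle; travel with fingertips above 151 mm (TCP ≥ 150 → tips 187).

```bash
python3 -m handwheel '{"gripper":[0,0,0,0,0],"offset":[[-8,-20,4],[-8,-50,10],[-8,-84,16],[-8,-118,23],[-8,-152,29]],"rot":[[0,0,0],[0,0,0],[0,0,0],[0,0,0],[0,0,0]]}'
python3 -m handwheel '{"gripper":[0,0,0,0,0],"offset":[[0,-34,7],[0,-66,13],[0,-92,18],[0,-108,21],[0,-115,22]],"rot":[[0,0,0],[0,0,0],[0,0,0],[0,0,0],[0,0,0]]}'
python3 -m handwheel '{"gripper":[0,0,0],"offset":[[0,0,0],[0,0,0],[0,0,0]],"rot":[[0,0,0],[0,0,0],[0,0,0]]}'
python3 - <<'E'
from h import *
goto((545.5,14.5,72),-96.2)
im=grab_frame('wrist');save(im,'w35')
E
```

```text
time_s: 54.97
ee_pos: [555.7, -101.6, 149.9]
ee_rot: [-178.3, 90.0, -4.5]
force: [0.8, -0.7, 1.0]
gripper_width: 91.1
time_s: 55.38
ee_pos: [546.3, 16.2, 150.0]
ee_rot: [-83.9, 90.0, 90.1]
force: [-0.4, 0.2, 0.2]
gripper_width: 91.4
time_s: 55.63
ee_pos: [546.9, 12.8, 150.0]
ee_rot: [107.2, 90.0, -79.0]
force: [-0.1, 0.3, 0.1]
gripper_width: 91.4
-> (545.5, 14.5, 72) t 55.63 off,rot [[78.0, -1.6, 1.6], [-0.01, -0.01, -0.03]]
```

View pics/w35.png

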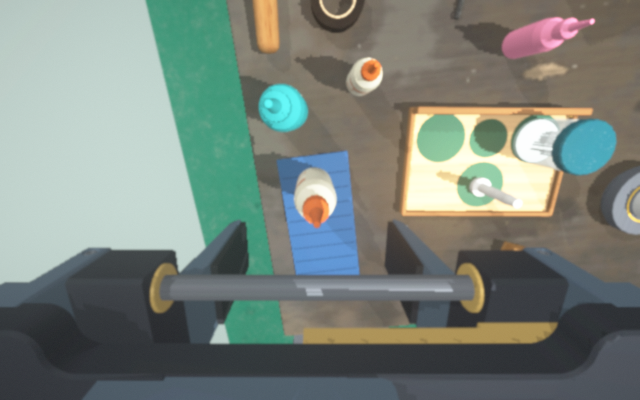

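```bash
python3 -m handwheel '{"gripper":[0,0,0,0,0],"offset":[[15,-1.5,1],[33,-1.5,1.5],[52,-1.5,1.5],[68,-1.5,1.5],[77,-1.5,1.5]],"rot":[[0,0,0],[0,0,0],[0,0,0],[0,0,0],[0,0,0]]}'
python3 -m handwheel '{"gripper":[0.5,0.5,0.5,0.5,0.5],"offset":[[0,0,0],[0,0,0],[0,0,0],[0,0,0],[0,0,0]],"rot":[[0,0,0],[0,0,0],[0,0,0],[0,0,0],[0,0,0]]}'
python3 - <<'E'
from h import *
goto((545.5,14.5,72),-96.2)
im=grab_frame('wrist');save(im[100:300,170:470].repeat(2,0).repeat(2,1),'w36')
E
```

```text
time_s: 56.1
ee_pos: [544.3, 14.3, 71.1]
ee_rot: [12.3, 89.8, -174.0]
force: [0.0, -0.3, 0.5]
gripper_width: 91.3
time_s: 56.52
ee_pos: [546.1, 15.4, 74.1]
ee_rot: [-175.7, 89.9, -1.9]
force: [-0.1, -0.3, 0.8]
gripper_width: 60.5
-> (545.5, 14.5, 72) t 56.52 off,rot [[2.1, 1.0, 0.5], [0.04, -0.12, 0.01]]
```

View pics/w36.png

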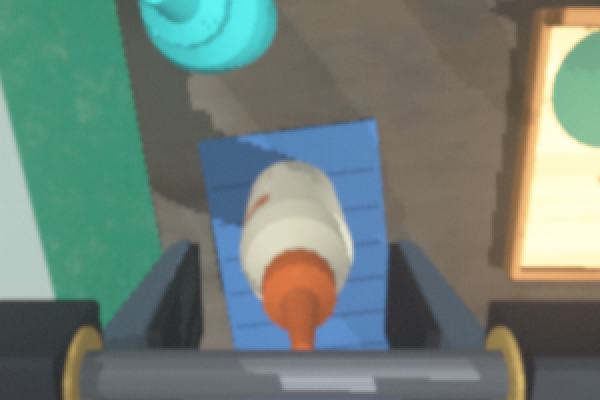

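```bash
python3 -m handwheel '{"gripper":[0.7,0.8,1,1,1],"offset":[[0,0.5,0],[0,0.5,0],[0,0.5,0],[0,0.5,0],[0,0.5,0]],"rot":[[0,0,0],[0,0,0],[0,0,0],[0,0,0],[0,0,0]]}' 20
python3 -m handwheel '{"gripper":[1,1,1,1,1],"offset":[[0,0,0],[0,0,0],[0,0,0],[0,0,0],[0,0,0]],"rot":[[0,0,0],[0,0,0],[0,0,0],[0,0,0],[0,0,0]]}' 20
python3 -m handwheel '{"gripper":[1,1,1,1,1],"offset":[[-2,0,0],[-7,0,0],[-16,0,0],[-28,0,0],[-40,0,0]],"rot":[[0,0,0],[0,0,0],[0,0,0],[0,0,0],[0,0,0]]}' 20
python3 - <<'E'
from h import *
goto((587.4,-145.3,114),-96.2)
im=grab_frame('scene');save(im[100:340,200:440].repeat(2,0).repeat(2,1),'s37')
E
```

```text
time_s: 56.98
ee_pos: [545.3, 15.0, 73.0]
ee_rot: [98.0, 90.0, -88.2]
force: [0.6, 0.2, 0.4]
gripper_width: 23.7
time_s: 57.4
ee_pos: [545.3, 15.0, 73.1]
ee_rot: [121.2, 90.0, -65.0]
force: [0.5, -0.3, 0.4]
gripper_width: 22.8
time_s: 57.82
ee_pos: [545.3, 15.1, 114.0]
ee_rot: [55.2, 90.0, -130.9]
force: [-0.2, -1.0, -0.7]
gripper_width: 22.7
-> (587.4, -145.3, 114) t 57.82 off,rot [[0.0, 154.9, -59.1], [0.05, 0.0, -0.0]]
```

View pics/s37.png

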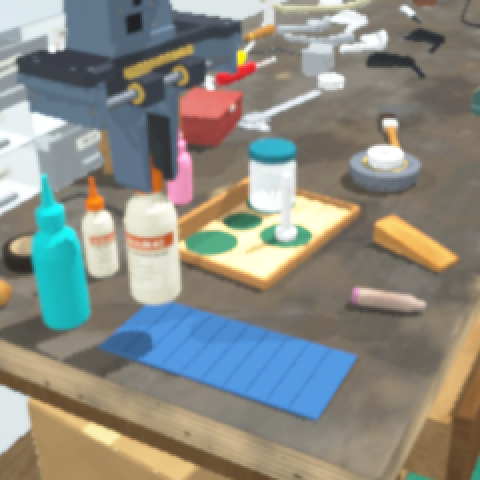

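```bash
python3 -m handwheel '{"gripper":[1,1,1,1,1],"offset":[[0,12,-5],[0,28,-11],[0,46,-18],[0,64,-25],[0,80,-31]],"rot":[[0,0,0],[0,0,0],[0,0,0],[0,0,0],[0,0,0]]}'
python3 -m handwheel '{"gripper":[1,1,1,1,1],"offset":[[0,18,-7],[0,36,-14],[0,54,-21],[0,67,-26],[0,75,-28]],"rot":[[0,0,0],[0,0,0],[0,0,0],[0,0,0],[0,0,0]]}'
python3 -m handwheel '{"gripper":[1,1,1],"offset":[[0,0,0],[0,0,0],[0,0,0]],"rot":[[0,0,0],[0,0,0],[0,0,0]]}'
python3 -m handwheel '{"gripper":[1,1,1,1,1],"offset":[[8,0,0],[18,0,0],[26,0,0],[31,0,0],[33,0,0]],"rot":[[0,0,0],[0,0,0],[0,0,0],[0,0,0],[0,0,0]]}'
python3 -m handwheel '{"gripper":[1,1,1],"offset":[[0,0,0],[0,0,0],[0,0,0]],"rot":[[0,0,0],[0,0,0],[0,0,0]]}'
python3 - <<'E'
from h import *
goto((587.4,-145.3,76),-96.2)
im=grab_frame('scene');save(im[100:280,220:420].repeat(3,0).repeat(3,1),'s38')
E
```

```text
time_s: 58.28
ee_pos: [567.5, -69.8, 112.5]
ee_rot: [42.8, 89.9, -143.4]
force: [-0.2, -0.4, -0.9]
gripper_width: 22.3
time_s: 58.7
ee_pos: [587.5, -147.7, 112.4]
ee_rot: [49.8, 90.0, -136.4]
force: [-0.2, -0.5, -1.4]
gripper_width: 23.0
time_s: 58.95
ee_pos: [586.9, -144.7, 112.9]
ee_rot: [-34.7, 89.9, 139.2]
force: [0.6, 0.1, -1.0]
gripper_width: 22.5
time_s: 59.37
ee_pos: [586.3, -144.9, 78.3]
ee_rot: [-7.6, 89.8, 166.2]
force: [-0.3, -0.9, -1.4]
gripper_width: 22.6
time_s: 59.62
ee_pos: [587.7, -145.5, 80.4]
ee_rot: [167.1, 89.9, -19.1]
force: [-0.4, 0.1, -0.7]
gripper_width: 22.7
-> (587.4, -145.3, 76) t 59.62 off,rot [[4.4, -0.2, 0.4], [0.04, -0.05, -0.01]]
```

View pics/s38.png

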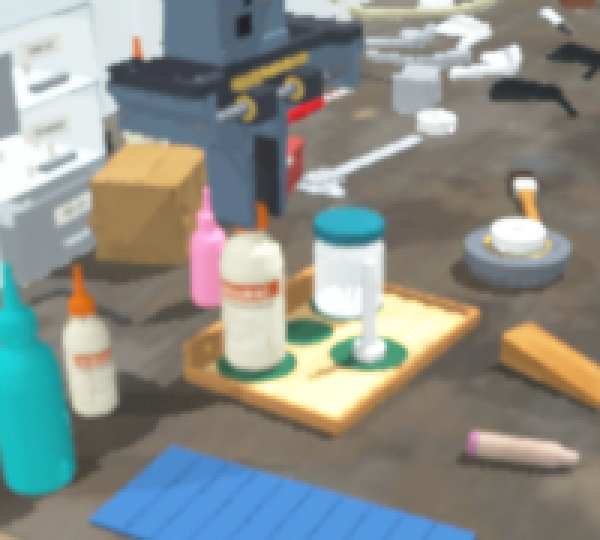

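```bash
python3 -m handwheel '{"gripper":[1,1,1,1],"offset":[[1.5,0,0],[3,0,0],[3.5,0,0],[3.5,0,0]],"rot":[[0,0,0],[0,0,0],[0,0,0],[0,0,0]]}'
python3 -m handwheel '{"gripper":[1,1,1],"offset":[[0.8,0,0],[0.8,0,0],[0.8,0,0]],"rot":[[0,0,0],[0,0,0],[0,0,0]]}'
```

```text
time_s: 60.0
ee_pos: [587.2, -145.4, 76.4]
ee_rot: [5.8, 90.0, 179.6]
force: [-0.0, -0.6, -1.0]
gripper_width: 22.2
time_s: 60.25
ee_pos: [587.6, -145.5, 76.0]
ee_rot: [165.0, 90.0, -21.2]
force: [0.7, -0.3, 0.6]
gripper_width: 22.1
```

```bash
python3 -m handwheel '{"gripper":[1,1],"offset":[[0.4,0,0],[0.4,0,0]],"rot":[[0,0,0],[0,0,0]]}'
python3 -m handwheel '{"gripper":[0.7,0.6,0.55,0.5,0.45],"offset":[[0,0,0],[0,0,0],[0,0,0],[0,0,0],[0,0,0]],"rot":[[0,0,0],[0,0,0],[0,0,0],[0,0,0],[0,0,0]]}'
python3 -m handwheel '{"gripper":[0.3,0.3,0.3,0.3,0.3],"offset":[[0,0,0],[-15,0,0],[-40,0,0],[-70,0,0],[-100,0,0]],"rot":[[0,0,0],[0,0,0],[0,0,0],[0,0,0],[0,0,0]]}'
python3 -m handwheel '{"gripper":[0.3,0.3,0.3,0.3],"offset":[[0,0,30],[0,0,65],[0,0,100],[0,0,135]],"rot":[[0,0,0],[0,0,0],[0,0,0],[0,0,0]]}'
python3 -m handwheel '{"gripper":[0.3,0.3,0.3,0.3],"offset":[[0,25,0],[0,50,0],[0,50,0],[0,50,0]],"rot":[[0,0,0],[0,0,0],[0,0,0],[0,0,0]]}'
python3 - <<'E'
from h import *
c=cam('wrist');im=grab_frame('wrist');save(im[0:250,120:520].repeat(2,0).repeat(2,1),'w39')
for n,P in dict(jar=(569.5,-255,80),cap=(586,-145.3,127),mand=(519.5,-191.5,81),plate=(479.5,-398.3,36)).items(): print(n,(proj(c,P)-[120,0])*2)
im=grab_frame('scene');save(im[100:340,200:440].repeat(2,0).repeat(2,1),'s39')
im=grab_frame('top');save(im,'t39')
E
```

```text
time_s: 60.42
ee_pos: [587.9, -145.7, 76.0]
ee_rot: [161.9, 89.9, -24.3]
force: [-0.1, 0.3, 3.1]
gripper_width: 22.5
time_s: 60.83
ee_pos: [587.2, -145.4, 75.1]
ee_rot: [-9.0, 90.0, 164.9]
force: [0.3, -0.7, 0.0]
gripper_width: 48.8
time_s: 61.25
ee_pos: [586.8, -145.3, 175.9]
ee_rot: [-7.5, 89.9, 166.3]
force: [0.4, 0.5, 0.1]
gripper_width: 63.5
time_s: 61.58
ee_pos: [451.6, -130.7, 175.2]
ee_rot: [61.7, 90.0, -124.4]
force: [-0.1, -0.1, 0.3]
gripper_width: 63.8
time_s: 61.92
ee_pos: [447.6, -181.3, 175.5]
ee_rot: [-156.0, 90.0, 17.7]
force: [-0.5, 0.2, -0.1]
gripper_width: 63.5
jar [519.24661451 128.67056258]
cap [274.19178699  97.72694821]
mand [401.45526725 247.5778169 ]
plate [747.18698403 274.82904546]
```

View pics/w39.png

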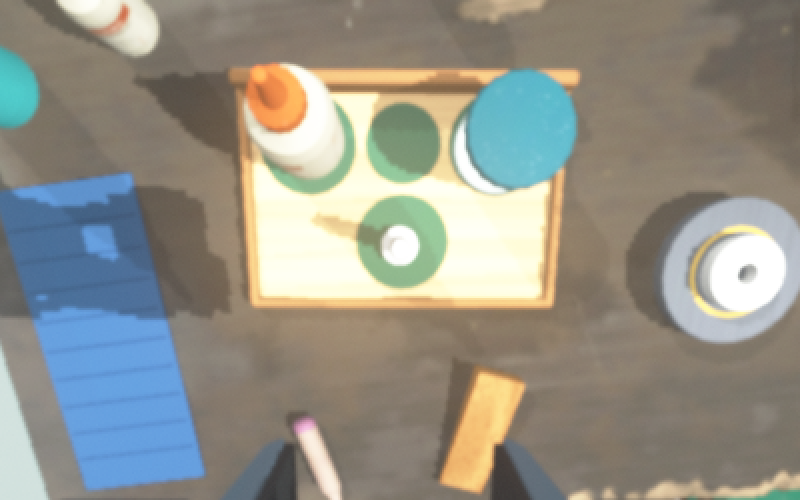

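View pics/s39.png

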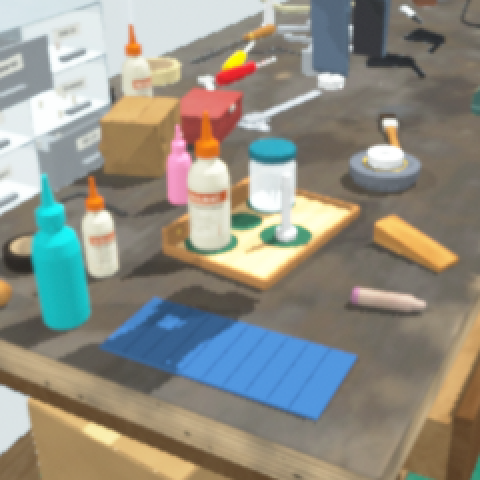

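View pics/t39.png

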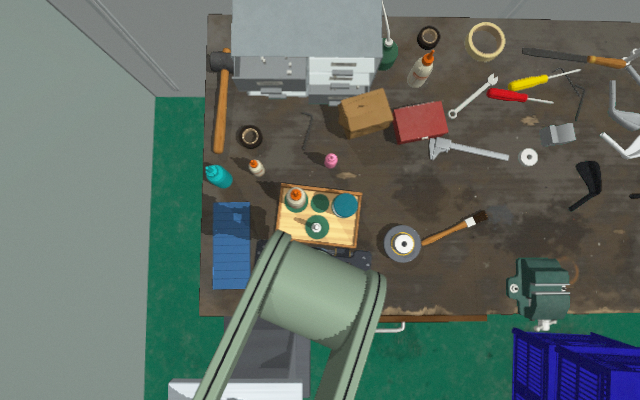

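All things stand within about 2 mm of their first measured positions, the ring sits in the middle of the plate, and the gripper is clear. Handing in.

```bash
python3 -m handwheel '{"gripper":[0.3,0.3,0.3,0.3],"offset":[[0,0,0],[0,0,0],[0,0,0],[0,0,0]],"rot":[[0,0,0],[0,0,0],[0,0,0],[0,0,0]]}'
python3 -c "
from workcell import *
print(job_done())"
```

```text
time_s: 62.4
ee_pos: [447.9, -180.3, 175.3]
ee_rot: [6.1, 90.0, 179.9]
force: [-0.6, 0.2, -0.8]
gripper_width: 63.8
the job is handed in; nothing more can be done
None
```

I moved the bottle, jar and mandrel one by one onto the blue mat and set the ring gauge in the middle of the surface plate. I then put the mandrel, jar and bottle back on their own discs and handed in at about 62 s of the 141 s. `job_done()` gives no verdict.

**Last checks:** in the final wrist picture, all three stood upright and their tops lay within about 2 mm of where I first measured them. Just after release, the ring lay flat on the plate about 2 mm from its centre. The gripper was open and clear of everything.

**What disagreed:**
- **Fingertips:** touching down on the bench showed that the real fingertips sit 37 mm behind the reported TCP. I corrected every height for this. My first try at the bottle came down that much too high, so I broke it off without touching anything.
- **Finger opening:** the opening read 1–3 mm less than the stated diameters while holding each thing, for example 22.5 mm on the 26 mm cap. All the grips held.

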